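# Stack two spacer plates on a print-head carrier, pressing each one flat

## Robot

A 6-joint arm with a two-finger parallel gripper is mounted at the origin on the work surface. World frame = base frame: x ahead of the robot, y to its left, z up, the work surface at z = 0. Lengths are in m, angles in rad, forces in N, time in s.
With the tool pointing down it reaches from about 0.4 to 0.825 m from the base axis. Payload 7 kg.
Tool frame: the origin (TCP) lies on the centre line of the jaws, within the pads' length; the fingertips stand 11 mm ahead of it and the grasp point (between the pads) lies 8 mm behind it; x points along the fingers, y is the direction in which the jaws open and shut, and the axes are right-handed (so a half turn about x gives the same grasp; the last joint's range is limited). The gripper opens to 85 mm and grips with 20 to 120 N. Pads are 22 mm wide; open, the fingers measure 114 mm over their backs; the gripper's body (76 mm by 85 mm) begins 54 mm behind the grasp point. The pads swing forward as they close: fully open they stand 13 mm farther back than shut.
Start: joints at [-0.87, 0.359, 0.012, 0, -1.224, -0.288], TCP at [0.271, -0.618, 0.242] pointing down, gripper open.
Joint ranges: [-3.07, 3.07], [-1.43, 2.12], [-1.02, 1.25], [-3.03, 1.67], [-3.05, -0], [-3.03, 3.03]. Speed limits (rad/s): [2.39, 2.39, 3.01, 3.14, 3.14, 3.14].

## Interface

Orientations are given as a unit quaternion [w, x, y, z].
In Python, from station import env gives the robot as it stands.
- The arm moves only by the tool send_rows, never from a script. Its arguments are lists of equal length, an entry for each row: "delta_pos": the shift along the tool's x, y, z in m, a list of three; "turn": the turn, a rotation vector about the tool's x, y, z in degrees, a list of three; "fingers": the closure, from -1 (fully open) to 1 (shut). In form: {"delta_pos": [[tx, ty, tz], ...], "turn": [[wx, wy, wz], ...], "fingers": [fingers, ...]}. A call has 1 to 8 rows; each row shifts and turns the pose as measured when the row begins, along the tool's axes as they then stand; what a row does not reach is not made up. A row lasts 1/10 s, in which the tool goes at most 50 mm and 8.59 degrees, less where a joint would pass 70% of its speed; a pose out of reach is approached as far as the arm can. A call with a gripper value outside its range is refused whole. The fingers move at their own pace and stop on an object; "force" is the grip in N (left out, the last holds). Time passes only in rows, so rows that do not move let the fingers close. It gives the time, the measured TCP pose, the force and the opening at its end, in the units of the state.
- env.state(): the state, without advancing time (a new reading comes with each control period).
- env.grab_frame(name): name is "scene" or "top" or "wrist"; returns (picture, depth): 420x560x3 uint8, blue, green, red; 420x560 float32, m along the optical axis (not along the pixel's ray), 0 where there is no reading.
- env.camera_info(name): a dict with "camera_matrix" (3x3 intrinsics, pixels), "k1" (the pictures are not rectified: a ray, as slopes to the right and down, at radius r is drawn at 1 + k1 r^2 times it, then the intrinsics apply), "eye" and "attitude" of the camera in the world; the wrist camera has in their place "tool_from_camera" (4x4, takes a point from camera to tool coordinates, whose origin is the TCP and whose axes are the tool frame's). Camera axes: x right, y up, looking along -z (the intrinsics and any distortion apply to the point x, -y, -z); pixel columns grow to the right and rows downward; lengths in m; the calibration is good to about 2 mm. A picture is of the moment at which its call begins: read the wrist's pose just before it. camera_info takes no time and is no camera call.
- env.hand_in(): hands the job in, once; it reports no verdict.
The state is a dict: "clock": time; "joint_pos": joint angles; "dq": joint speeds; "joint_torque": joint torques, N m; "ee_pos": TCP position; "ee_rot": TCP orientation; "ft_force": force on the tool from outside, world axes, zero at the start; "ft_torque": the same for the moment, N m; "width": opening from 0.0 (shut) to 1.0 (fully open).
Only numpy, scipy, OpenCV 4.12 (cv2) and the standard library are available. Lean on these libraries where they do the work, as an engineer would, in place of code of your own. Each camera call takes 0.05 s, during which the arm holds its last target.

## Task

Build up the spacer stack on the print-head carrier: lay the long spacer plate flat and lengthwise on the steel pad, midway between the two end stops, let go of it, and press down firmly on its top for a moment to feel that it lies flat. Only then lay the short wide spacer plate squarely on the middle of the long one, let go, and press it down in the same way.

Things in the scene. Friction and masses are not known exactly. Their poses are not given: they have to be found in the camera images.
- long_plate_center (a point): Centre (half-way up) of the long spacer plate: plain aluminium, 92 mm long, 40 mm wide, 12 mm thick, a small dark hole mark 36 mm from the centre towards each end. Loose on the table, about 120 g. x along its length, y across, z up. An equally long bar only 18 mm wide and a disc 50 mm across, both aluminium and 12 mm thick, lie nearby and are not wanted.
- short_plate_center (a point): Centre (half-way up) of the short spacer plate: plain aluminium, 56 mm long, 40 mm wide, 12 mm thick, with two small dark hole marks 18 mm either side of the centre. It lies loose on the table, about 70 g. x is along its length, y across its width, z up.
- seat (a point): Centre of the top of the carrier's steel pad, 26 mm above the table, rigid, fixed. z up, x along the carrier. The pad is 112 mm long (x) between two dark end stops that rise 20 mm above it, and 64 mm wide, open on both y sides. The black base below is 110 mm wide, 18 mm high, from x -85 to +115 mm. A rubber roller lies across at x +93 mm, its top 46 mm above the table.
Not all that is in view belongs to the job. Leave any green or purple look-alike of the part that bears short_plate_center alone.

How it is judged:
By the outcome, as a careful person would: the job done as asked, in the order asked, and still so for the second after the job is handed in, with the robot touching nothing.
It also fails if it takes over 67 s, if anything falls off the work surface, if the arm or the gripper's body presses on something with over 40 N, if the wrist force passes 120 N, or if a joint passes its speed limit or range.

## Working session

There is one attempt and no reset: what is moved stays moved. The work goes in short steps, Python scripts to look and compute and a tool call to move; the robot and the scene stay as the last step left them, time stands still between calls to the robot, and variables do not carry over. Pictures are saved under pics/ and viewed, and the job is handed in when it is done.

Besides the shell and the picture viewer there is one more tool, called after "Call:" in YAML: its name, and indented under it one key for each argument. send_rows: Moves the arm, as the interface text tells. Its arguments: {"type":"object","properties":{"delta_pos":{"type":"array","items":{"type":"array","items":{"type":"number"}}},"turn":{"type":"array","items":{"type":"array","items":{"type":"number"}}},"fingers":{"type":"array","items":{"type":"number"}},"force":{"type":"number"}},"required":["delta_pos","turn","fingers"]}

```bash
ls; mkdir -p pics; cat > h.py <<'E'
import numpy as np,cv2,json
from station import env
from scipy.spatial.transform import Rotation as R
def grab(n,tag):
    s=env.state(); p,d=env.grab_frame(n); cv2.imwrite(f'pics/{tag}.png',p); np.savez(f'pics/{tag}.npz',p=p,d=d,pos=s['ee_pos'],rot=s['ee_rot']); return p,d,s
E
python3 - <<'E'
from h import *
print(env.state())
for n in ['scene','top','wrist']: print(n,env.camera_info(n)); grab(n,n+'0')
E
```

```text
pics
{'clock': 0.0, 'joint_pos': array([-8.69881739e-01,  3.59369920e-01,  1.10516599e-02, -3.45793627e-04,
       -1.22413950e+00, -2.88089215e-01]), 'dq': array([ 1.38401482e-03, -1.42600292e-03,  1.10777990e-03, -5.35504930e-05,
        6.35243485e-04, -2.86981171e-04]), 'joint_torque': array([ 1.41602500e-04, -5.83324277e+01,  2.93406290e+01,  6.93630025e+00,
       -6.06394635e-03,  2.24226943e-05]), 'ee_pos': array([ 0.27057981, -0.61786795,  0.24137232]), 'ee_rot': array([ 0.69192731, -0.14430919,  0.69228251,  0.14545237]), 'ft_force': array([-0.50809638,  0.10140692, -0.52867754]), 'ft_torque': array([-0.00820937, -0.00285157, -0.00974802]), 'width': 1.0001615792114156}
scene {'camera_matrix': array([[487.70391625,   0.        , 281.06523563],
       [  0.        , 487.70391625, 205.58166686],
       [  0.        ,   0.        ,   1.        ]]), 'k1': -0.16596091756863543, 'eye': array([0.93463957, 0.52141843, 0.93431352]), 'attitude': array([0.32710346, 0.10632959, 0.30249194, 0.88892968])}
top {'camera_matrix': array([[419.1429133 ,   0.        , 288.45318927],
       [  0.        , 419.1429133 , 217.16009649],
       [  0.        ,   0.        ,   1.        ]]), 'k1': -0.13186006674266176, 'eye': array([0.45312909, 0.00161492, 0.94694927]), 'attitude': array([ 0.7134651 ,  0.0140538 , -0.01764098, -0.70032767])}
wrist {'camera_matrix': array([[322.34164168,   0.        , 282.65235271],
       [  0.        , 322.34164168, 213.34295497],
       [  0.        ,   0.        ,   1.        ]]), 'k1': -0.003753757628743605, 'tool_from_camera': array([[ 4.51234244e-04,  3.16124888e-01, -9.48717477e-01,
        -1.30427655e-01],
       [ 9.99999751e-01,  3.72567101e-04,  5.99769561e-04,
         3.12018259e-04],
       [ 5.43063006e-04, -9.48717511e-01, -3.16124642e-01,
        -8.09076969e-02],
       [ 0.00000000e+00,  0.00000000e+00,  0.00000000e+00,
         1.00000000e+00]])}
```

View pics/top0.png

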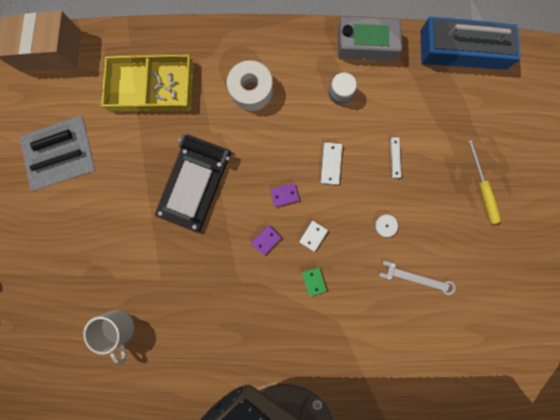

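View pics/scene0.png

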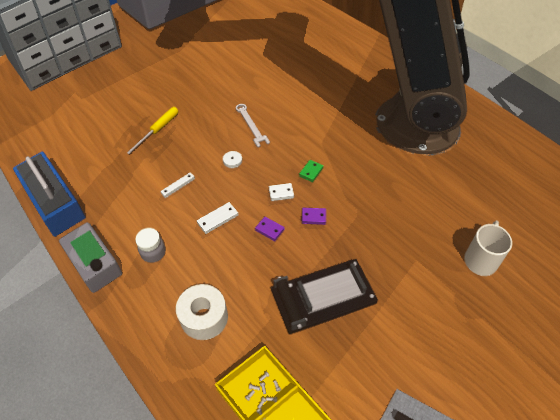

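View pics/wrist0.png

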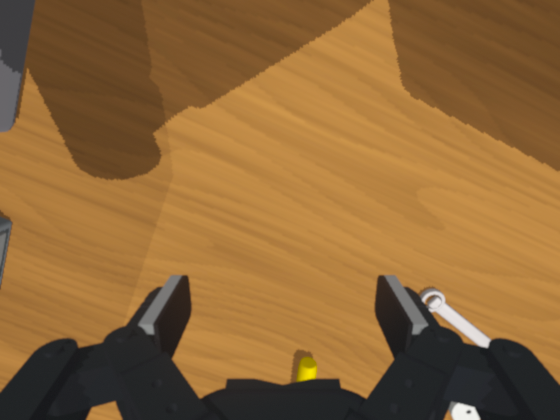

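```bash
cat >> h.py <<'E'
def cam(n,s=None):
    c=env.camera_info(n); K=c['camera_matrix'];k1=c['k1']
    if n=='wrist':
        q=np.asarray(s['rot'] if 'rot' in s else s['ee_rot']); p=np.asarray(s['pos'] if 'pos' in s else s['ee_pos'])
        T=c['tool_from_camera']; Rt=R.from_quat(q,scalar_first=True).as_matrix()
        return K,k1,Rt@T[:3,:3],p+Rt@T[:3,3]
    return K,k1,R.from_quat(c['attitude'],scalar_first=True).as_matrix(),np.array(c['eye'])
def cast(n,px,z,s=None):
    K,k1,A,e=cam(n,s)
    px=np.asarray(px,float).reshape(-1,1,2)
    u=cv2.undistortPoints(px,K,np.array([k1,0,0,0,0]))[:,0]
    d=np.c_[u[:,0],-u[:,1],-np.ones(len(u))]@A.T
    t=(z-e[2])/d[:,2]
    return e+d*t[:,None]
def whites(p,thr=150):
    hsv=cv2.cvtColor(p,cv2.COLOR_BGR2HSV)
    m=((hsv[...,1]<50)&(hsv[...,2]>thr)).astype(np.uint8)
    cs,_=cv2.findContours(m,cv2.RETR_EXTERNAL,cv2.CHAIN_APPROX_NONE)
    return [c for c in cs if cv2.contourArea(c)>60]
def rect(n,c,z,s=None):
    w=cast(n,c[:,0].astype(float),z,s)[:,:2]
    (cx,cy),(a,b),ang=cv2.minAreaRect((w*1000).astype(np.float32))
    if b>a: a,b=b,a; ang+=90
    return cx,cy,a,b,(ang+90)%180-90
E
python3 - <<'E'
from h import *
for n in ['top','scene']:
    f=np.load(f'pics/{n}0.npz'); p=f['p']
    for c in whites(p):
        M=cv2.moments(c); u=(M['m10']/M['m00'],M['m01']/M['m00'])
        print(n,np.round(u),cv2.contourArea(c),[np.round(rect(n,c,z),1) for z in (.012,.026)])
E
```

```text
top [101. 335.] 999.0 [array([2.178e+02, 4.218e+02, 8.640e+01, 8.270e+01, 1.000e-01]), array([2.214e+02, 4.155e+02, 8.520e+01, 8.140e+01, 1.000e-01])]
top [419. 279.] 566.5 [array([ 361.4, -298.6,  177.5,   37. ,   75. ]), array([ 362.8, -294.1,  174.8,   36.4,   75. ])]
top [313. 236.] 445.0 [array([455. , -58.2,  57.8,  41.4, -31. ]), array([455. , -57.3,  56.9,  40.8, -31. ])]
top [386. 225.] 368.0 [array([ 481.6, -223.8,   49.6,   48. ,    0.6]), array([ 481.2, -220.4,   48.8,   47.3,    0.6])]
top [188. 188.] 1313.0 [array([556.1, 223.7, 112.7,  64. , -20.1]), array([554.5, 220.4, 111. ,  63. , -20.1])]
top [331. 163.] 688.0 [array([619.7, -96.1,  92.8,  41.6,  -4.2]), array([617.2, -94.7,  91.4,  41. ,  -4.2])]
top [395. 157.] 305.5 [array([ 637. , -243.7,   92.4,   20. ,    1.9]), array([ 634.2, -240. ,   91. ,   19.7,    1.9])]
top [344.  84.] 419.0 [array([ 804.8, -124. ,   53.8,   53. ,  -88.2]), array([ 799.5, -122.1,   53. ,   52.2,  -88.2])]
top [249.  82.] 1471.5 [array([805.1,  93.9, 101.6, 101.4, -88.6]), array([799.8,  92.5, 100.1,  99.8, -88.6])]
top [482.  28.] 87.
[... 1029 characters left out ...]
ray([457.5, -55.6,  56.6,  46.6, -31.6]), array([464.8, -46.8,  55.8,  45.9, -31.6])]
scene [177. 184.] 237.5 [array([ 638.6, -240.7,   91.1,   26.5,    1.5]), array([ 643.1, -229.1,   89.7,   26.1,    1.5])]
scene [ 36. 172.] 116.5 [array([ 908.3, -534.4,  145.8,   11. ,  -90. ]), array([ 908.7, -518.4,  143.6,   10.8,  -90. ])]
scene [232. 159.] 221.5 [array([ 483.6, -220.5,   56.7,   46.7,   52.7]), array([ 490.5, -209.3,   55.9,   46. ,   52.7])]
scene [251. 124.] 253.0 [array([ 363.3, -293.8,  178.8,   36.4,   73.2]), array([ 372. , -281.5,  176. ,   35.8,   73.2])]
scene [473.  39.] 133.0 [array([-469.9, -145. ,  109.3,   82.2,  -89.5]), array([-448.6, -134.9,  107.6,   80.9,  -89.5])]
```

```bash
cat >> h.py <<'E'
def plan(target,phi_deg,v=0.045,w=8.0,turn=True):
    s=env.state(); p=np.array(s['ee_pos']); r=R.from_quat(s['ee_rot'],scalar_first=True)
    M=r.as_matrix(); cur=np.degrees(np.arctan2(M[1,1],M[0,1]))
    print('pos',p.round(4),'phi',cur.round(2),'tilt',M[:,0].round(3),'q6',np.round(s['joint_pos'],2),'t',round(s['clock'],2),'F',np.round(s['ft_force'],1),'w',round(s['width'],3))
    d=(phi_deg-cur+90)%180-90
    a=np.radians(cur+d); Rt=np.c_[[0,0,-1],[np.cos(a),np.sin(a),0],[0,0,0]]; Rt[:,2]=np.cross(Rt[:,0],Rt[:,1])
    rv=(r.inv()*R.from_matrix(Rt)).as_rotvec(); D=np.asarray(target)-p
    n=int(max(np.ceil(np.linalg.norm(D)/v),np.ceil(np.degrees(np.linalg.norm(rv))/w),1))
    P=[];T=[]
    for i in range(n):
        ri=r*R.from_rotvec(rv*i/n)
        P.append([round(float(x),4) for x in ri.inv().apply(D/n)]); T.append([round(float(x),2) for x in np.degrees(rv/n)])
    print(n,'rows'); print(json.dumps(P)); print(json.dumps(T))
E
python3 -c "
from h import *
plan([.62,-.095,.2],85.8)"
```

```text
pos [ 0.2706 -0.618   0.2416] phi 113.65 tilt [-0.001  0.001 -1.   ] q6 [-0.87  0.36  0.01 -0.   -1.22 -0.29] t 0.15 F [-0.4 -0.9  0.3] w 1.001
15 rows
[[0.0028, 0.0226, 0.0353], [0.0028, 0.0237, 0.0346], [0.0028, 0.0248, 0.0338], [0.0028, 0.0259, 0.033], [0.0028, 0.027, 0.0321], [0.0028, 0.028, 0.0312], [0.0028, 0.029, 0.0303], [0.0028, 0.03, 0.0293], [0.0028, 0.0309, 0.0283], [0.0028, 0.0318, 0.0273], [0.0028, 0.0327, 0.0263], [0.0028, 0.0335, 0.0252], [0.0028, 0.0343, 0.0241], [0.0028, 0.0351, 0.023], [0.0028, 0.0358, 0.0218]]
[[1.86, -0.0, -0.0], [1.86, -0.0, -0.0], [1.86, -0.0, -0.0], [1.86, -0.0, -0.0], [1.86, -0.0, -0.0], [1.86, -0.0, -0.0], [1.86, -0.0, -0.0], [1.86, -0.0, -0.0], [1.86, -0.0, -0.0], [1.86, -0.0, -0.0], [1.86, -0.0, -0.0], [1.86, -0.0, -0.0], [1.86, -0.0, -0.0], [1.86, -0.0, -0.0], [1.86, -0.0, -0.0]]
```

Call:
send_rows:
  delta_pos:
    - [0.003,0.023,0.035]
    - [0.003,0.024,0.035]
    - [0.003,0.025,0.034]
    - [0.003,0.026,0.033]
    - [0.003,0.027,0.032]
    - [0.003,0.028,0.031]
    - [0.003,0.029,0.03]
    - [0.003,0.03,0.029]
  turn:
    - [1.9,0,0]
    - [1.9,0,0]
    - [1.9,0,0]
    - [1.9,0,0]
    - [1.9,0,0]
    - [1.9,0,0]
    - [1.9,0,0]
    - [1.9,0,0]
  fingers: [-1,-1,-1,-1,-1,-1,-1,-1]
  force: 40

```text
clock: 0.95
ee_pos: [0.4604, -0.3332, 0.2137]
ee_rot: [0.704, -0.044, 0.707, 0.047]
ft_force: [0.4, -0.2, -0.9]
width: 0.999
```

```bash
python3 -c "
from h import *
plan([.62,-.095,.2],85.8)"
```

```text
pos [ 0.4604 -0.3332  0.2137] phi 97.36 tilt [-0.004  0.004 -1.   ] q6 [-0.28  0.21 -0.26 -0.   -1.1  -1.16] t 0.95 F [ 0.4 -0.2 -0.9] w 0.999
7 rows
[[0.002, 0.0308, 0.027], [0.002, 0.0316, 0.0261], [0.002, 0.0323, 0.0252], [0.002, 0.033, 0.0242], [0.002, 0.0337, 0.0233], [0.002, 0.0344, 0.0223], [0.002, 0.035, 0.0213]]
[[1.65, -0.03, -0.03], [1.65, -0.03, -0.03], [1.65, -0.03, -0.03], [1.65, -0.03, -0.03], [1.65, -0.03, -0.03], [1.65, -0.03, -0.03], [1.65, -0.03, -0.03]]
```

Call:
send_rows:
  delta_pos:
    - [0.002,0.031,0.027]
    - [0.002,0.032,0.026]
    - [0.002,0.032,0.025]
    - [0.002,0.033,0.024]
    - [0.002,0.034,0.023]
    - [0.002,0.034,0.022]
    - [0.001,0.035,0.021]
    - [0,0,0]
  turn:
    - [1.65,0,0]
    - [1.65,0,0]
    - [1.65,0,0]
    - [1.65,0,0]
    - [1.65,0,0]
    - [1.65,0,0]
    - [1.65,0,0]
    - [0,0,0]
  fingers: [-1,-1,-1,-1,-1,-1,-1,-1]

```text
clock: 1.75
ee_pos: [0.6257, -0.0799, 0.1987]
ee_rot: [0.704, 0.029, 0.709, -0.026]
ft_force: [-1.2, -0.6, -0.1]
width: 1.001
```

```bash
python3 - <<'E'
from h import *
p,d,s=grab('wrist','w1')
for c in whites(p):
    if cv2.contourArea(c)<500: continue
    M=cv2.moments(c); print(np.round((M['m10']/M['m00'],M['m01']/M['m00'])),cv2.contourArea(c),np.round(rect('wrist',c,.012,s),1))
plan([.62,-.095,.08],85.8)
E
```

```text
[258. 355.] 1718.5 [ 828.9 -125.6   62.8   61.8   -4.7]
[472. 319.] 1942.5 [797.4 130.2 100.3  49.8  55.1]
[127. 210.] 1755.0 [ 635.6 -241.    92.2   22.9    2. ]
[265. 183.] 3492.0 [619.2 -96.5  91.8  40.8  -4.4]
[108.  45.] 2425.0 [ 480.6 -223.    47.5   46.3  -12.6]
[286.  15.] 1453.0 [464.9 -63.7  40.6  34.   58.9]
pos [ 0.6245 -0.0812  0.1986] phi 85.51 tilt [-0.007  0.004 -1.   ] q6 [ 0.18  0.32 -0.15 -0.01 -1.11 -1.82] t 1.8 F [-0.6 -0.2 -0.4] w 0.996
3 rows
[[0.0395, -0.0048, -0.0009], [0.0395, -0.0048, -0.001], [0.0395, -0.0047, -0.0011]]
[[-0.1, -0.14, -0.07], [-0.1, -0.14, -0.07], [-0.1, -0.14, -0.07]]
```

View pics/w1.png

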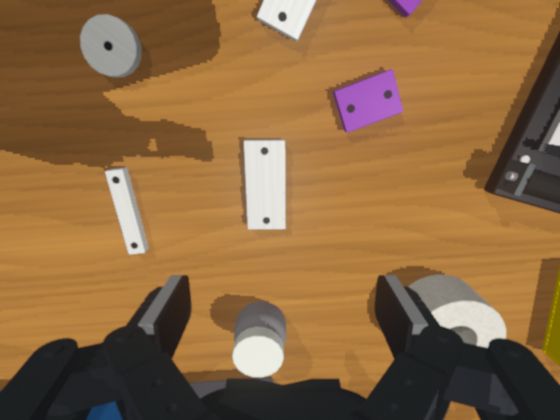

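Call:
send_rows:
  delta_pos:
    - [0.04,-0.005,-0.001]
    - [0.04,-0.005,-0.001]
    - [0.04,-0.005,-0.001]
    - [0,0,0]
    - [0,0,0]
  turn:
    - [-0.1,-0.1,0]
    - [-0.1,-0.1,0]
    - [-0.1,-0.1,0]
    - [0,0,0]
    - [0,0,0]
  fingers: [-1,-1,-1,-1,-1]

```text
clock: 2.3
ee_pos: [0.6197, -0.0978, 0.0778]
ee_rot: [0.707, 0.027, 0.706, -0.024]
ft_force: [0.4, 0.1, 1.0]
width: 1.003
```

```bash
python3 - <<'E'
from h import *
plan([.6195,-.096,.016],85.6,v=.03)
E
```

```text
pos [ 0.6197 -0.0978  0.0778] phi 85.88 tilt [ 0.002  0.003 -1.   ] q6 [ 0.15  0.43 -0.29 -0.   -0.85 -1.79] t 2.3 F [0.4 0.1 1. ] w 1.003
3 rows
[[0.0206, 0.0005, -0.0002], [0.0206, 0.0005, -0.0001], [0.0206, 0.0006, -0.0001]]
[[0.09, 0.03, -0.06], [0.09, 0.03, -0.06], [0.09, 0.03, -0.06]]
```

Call:
send_rows:
  delta_pos:
    - [0.025,0.001,0]
    - [0.02,0.001,0]
    - [0.011,0,0]
    - [0.004,0,0]
    - [0,0,0]
    - [0,0,0]
  turn:
    - [0.1,0,0]
    - [0.1,0,0]
    - [0,0,0]
    - [0,0,0]
    - [0,0,0]
    - [0,0,0]
  fingers: [-1,-1,-1,-1,-1,-1]

```text
clock: 2.9
ee_pos: [0.6273, -0.0965, 0.0284]
ee_rot: [0.713, 0.028, 0.701, -0.025]
ft_force: [0.0, -0.5, -0.0]
width: 1.002
```

```bash
python3 - <<'E'
from h import *
plan([.6195,-.096,.016],85.6,v=.03)
E
```

```text
pos [ 0.6273 -0.0965  0.0284] phi 85.71 tilt [ 0.017  0.003 -1.   ] q6 [ 0.15  0.49 -0.33 -0.   -0.73 -1.8 ] t 2.9 F [ 0.  -0.5 -0. ] w 1.002
1 rows
[[0.0123, -0.0002, -0.0081]]
[[0.11, 0.97, -0.27]]
```

Call:
send_rows:
  delta_pos:
    - [0.006,0,-0.008]
    - [0.003,0,0]
    - [0,0,0]
  turn:
    - [0.1,1,-0.2]
    - [0,0,0]
    - [0,0,0]
  fingers: [-1,-1,-1]

```text
clock: 3.2
ee_pos: [0.6199, -0.0956, 0.0209]
ee_rot: [0.707, 0.028, 0.706, -0.027]
ft_force: [-0.6, -0.2, 1.7]
width: 0.999
```

```bash
python3 - <<'E'
from h import *
plan([.6195,-.096,.016],85.6,v=.03)
E
```

```text
pos [ 0.6199 -0.0956  0.0209] phi 85.62 tilt [ 0.001  0.001 -1.   ] q6 [ 0.16  0.5  -0.34 -0.   -0.73 -1.8 ] t 3.2 F [-0.6 -0.2  1.7] w 0.999
1 rows
[[0.0049, -0.0004, -0.0004]]
[[0.02, 0.06, -0.08]]
```

Call:
send_rows:
  delta_pos:
    - [0.004,0,0]
    - [0.004,0,0]
    - [0,0,0]
  turn:
    - [0,0,0]
    - [0,0,0]
    - [0,0,0]
  fingers: [-0.2,-0.2,-0.2]

```text
clock: 3.5
ee_pos: [0.62, -0.0955, 0.0123]
ee_rot: [0.707, 0.027, 0.706, -0.026]
ft_force: [-0.5, 0.1, 0.3]
width: 0.602
```

```bash
python3 - <<'E'
from h import *
plan([.6195,-.096,.013],85.6,v=.03)
grab('wrist','w2')
E
```

```text
pos [ 0.62   -0.0955  0.0123] phi 85.63 tilt [ 0.001  0.001 -1.   ] q6 [ 0.16  0.51 -0.35 -0.   -0.72 -1.8 ] t 3.5 F [-0.5  0.1  0.3] w 0.602
1 rows
[[-0.0007, -0.0005, -0.0004]]
[[0.03, 0.06, -0.08]]
```

View pics/w2.png

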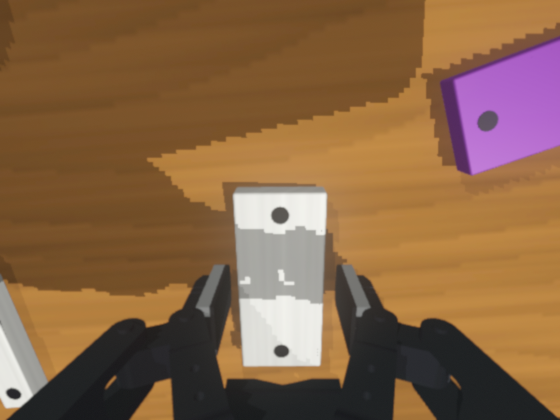

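Call:
send_rows:
  delta_pos:
    - [0,0,0]
    - [0,0,0]
    - [0,0,0]
    - [0,0,0]
  turn:
    - [0,0,0]
    - [0,0,0]
    - [0,0,0]
    - [0,0,0]
  fingers: [1,1,1,1]
  force: 50

```text
clock: 3.95
ee_pos: [0.6203, -0.0956, 0.0128]
ee_rot: [0.707, 0.027, 0.706, -0.026]
ft_force: [-0.1, -0.2, -1.0]
width: 0.449
```

```bash
cat >> h.py <<'E'
def holes(p,n,z,s,box,thr=90):
    x0,y0,x1,y1=box; g=cv2.cvtColor(p,cv2.COLOR_BGR2GRAY)[y0:y1,x0:x1]
    cs,_=cv2.findContours((g<thr).astype(np.uint8),cv2.RETR_LIST,cv2.CHAIN_APPROX_NONE)
    o=[]
    for c in cs:
        a=cv2.contourArea(c)
        if 20<a<600:
            M=cv2.moments(c); o.append((M['m10']/M['m00']+x0,M['m01']/M['m00']+y0,a))
    return np.array(o)
def tool(pt,s):
    return R.from_quat(s['ee_rot'],scalar_first=True).inv().apply(np.asarray(pt)-s['ee_pos'])
E
python3 - <<'E'
from h import *
p,d,s=grab('wrist','w3')
o=holes(p,'wrist',.012,s,(240,195,320,365)); print(o.round(1))
print(cast('wrist',o[:,:2],.012,s).round(4), tool(cast('wrist',o[:,:2],.012,s),s).round(4))
plan([.6195,-.096,.12],85.6,v=.03)
E
```

```text
[[282.9 349.5  93.5]
 [240.5 296.   33. ]
 [282.5 214.3 125.5]]
[[ 0.6548 -0.0978  0.012 ]
 [ 0.6224 -0.1153  0.012 ]
 [ 0.5835 -0.0925  0.012 ]] [[ 0.0009  0.0004  0.0345]
 [ 0.0008 -0.0195  0.0036]
 [ 0.0008  0.0003 -0.0369]]
pos [ 0.6203 -0.0956  0.0128] phi 85.64 tilt [ 0.002  0.001 -1.   ] q6 [ 0.16  0.51 -0.35 -0.   -0.72 -1.8 ] t 4.0 F [0.1 0.  0.6] w 0.452
4 rows
[[-0.0268, -0.0001, -0.0002], [-0.0268, -0.0001, -0.0002], [-0.0268, -0.0001, -0.0002], [-0.0268, -0.0001, -0.0002]]
[[0.01, 0.02, -0.02], [0.01, 0.02, -0.02], [0.01, 0.02, -0.02], [0.01, 0.02, -0.02]]
```

Call:
send_rows:
  delta_pos:
    - [-0.02,0,0]
    - [-0.035,0,0]
    - [-0.04,0,0]
    - [-0.04,0,0]
  turn:
    - [0,0,0]
    - [0,0,0]
    - [0,0,0]
    - [0,0,0]
  fingers: [1,1,1,1]

```text
clock: 4.4
ee_pos: [0.6151, -0.0961, 0.1437]
ee_rot: [0.701, 0.027, 0.712, -0.028]
ft_force: [1.3, -0.4, -1.1]
width: 0.449
```

```bash
python3 - <<'E'
from h import *
plan([.556,.221,.15],70,v=.042)
E
```

```text
pos [ 0.6151 -0.0961  0.1437] phi 85.55 tilt [-0.014  0.    -1.   ] q6 [ 0.16  0.36 -0.23 -0.   -1.   -1.8 ] t 4.4 F [ 1.3 -0.4 -1.1] w 0.449
8 rows
[[-0.0007, 0.0389, -0.0105], [-0.0007, 0.0386, -0.0118], [-0.0007, 0.0381, -0.0131], [-0.0007, 0.0377, -0.0144], [-0.0007, 0.0372, -0.0156], [-0.0007, 0.0366, -0.0169], [-0.0007, 0.036, -0.0181], [-0.0008, 0.0354, -0.0193]]
[[1.94, -0.1, 0.02], [1.94, -0.1, 0.02], [1.94, -0.1, 0.02], [1.94, -0.1, 0.02], [1.94, -0.1, 0.02], [1.94, -0.1, 0.02], [1.94, -0.1, 0.02], [1.94, -0.1, 0.02]]
```

Call:
send_rows:
  delta_pos:
    - [-0.001,0.039,-0.01]
    - [-0.001,0.039,-0.012]
    - [-0.001,0.038,-0.013]
    - [-0.001,0.038,-0.014]
    - [-0.001,0.037,-0.016]
    - [-0.001,0.037,-0.017]
    - [-0.001,0.036,-0.018]
    - [0,0.022,-0.014]
  turn:
    - [1.9,-0.1,0]
    - [1.9,-0.1,0]
    - [1.9,-0.1,0]
    - [1.9,-0.1,0]
    - [1.9,-0.1,0]
    - [1.9,-0.1,0]
    - [1.9,-0.1,0]
    - [1.9,-0.1,0]
  fingers: [1,1,1,1,1,1,1,1]

```text
clock: 5.2
ee_pos: [0.5594, 0.215, 0.1588]
ee_rot: [0.7, 0.127, 0.691, -0.126]
ft_force: [0.1, -1.4, -1.5]
width: 0.446
```

Call:
send_rows:
  delta_pos:
    - [0,0,0]
    - [0,0,0]
  turn:
    - [0,0,0]
    - [0,0,0]
  fingers: [1,1]

```text
clock: 5.4
ee_pos: [0.558, 0.2186, 0.1584]
ee_rot: [0.7, 0.126, 0.692, -0.125]
ft_force: [-0.4, -0.2, -1.1]
width: 0.451
```

```bash
python3 - <<'E'
from h import *
p,d,s=grab('wrist','w4')
for c in whites(p):
    if cv2.contourArea(c)<500: continue
    M=cv2.moments(c); print(np.round((M['m10']/M['m00'],M['m01']/M['m00'])),cv2.contourArea(c),np.round(rect('wrist',c,.026,s),1))
plan([.556,.221,.1],70,v=.042)
E
```

```text
[285. 273.] 13427.5 [633.2 191.8 183.6  79.6 -20.5]
[283. 160.] 3970.0 [524.  232.7  64.1  43.1  70.4]
pos [0.5582 0.2183 0.1584] phi 69.54 tilt [ 0.012  0.    -1.   ] q6 [ 0.7   0.3  -0.29  0.01 -0.98 -2.64] t 5.45 F [ 0.5 -0.6 -1.1] w 0.45
2 rows
[[0.0292, 0.0008, -0.0018], [0.0292, 0.0008, -0.0016]]
[[-0.23, 0.31, -0.12], [-0.23, 0.31, -0.12]]
```

View pics/w4.png

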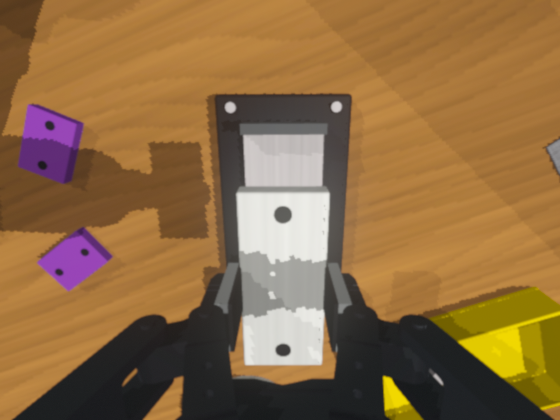

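Call:
send_rows:
  delta_pos:
    - [0.027,0.001,-0.002]
    - [0.027,0.001,-0.001]
    - [0.02,0,0]
    - [0,0,0]
    - [0,0,0]
  turn:
    - [-0.3,0.3,-0.1]
    - [-0.3,0.3,-0.1]
    - [0,0,0]
    - [0,0,0]
    - [0,0,0]
  fingers: [1,1,1,1,1]

```text
clock: 5.95
ee_pos: [0.5584, 0.2169, 0.0837]
ee_rot: [0.697, 0.124, 0.696, -0.123]
ft_force: [-0.7, 0.2, -1.0]
width: 0.45
```

```bash
python3 - <<'E'
from h import *
plan([.5559,.221,.055],70.2,v=.042)
E
```

```text
pos [0.5584 0.2169 0.0837] phi 69.94 tilt [ 0.002  0.001 -1.   ] q6 [ 0.7   0.38 -0.36  0.   -0.83 -2.62] t 5.95 F [-0.7  0.2 -1. ] w 0.45
1 rows
[[0.0287, 0.0029, -0.0038]]
[[-0.26, 0.08, -0.11]]
```

Call:
send_rows:
  delta_pos:
    - [0.01,0.002,-0.002]
    - [0.01,0.001,-0.002]
    - [0.007,0,0]
    - [0,0,0]
    - [0,0,0]
  turn:
    - [-0.2,0.1,-0.1]
    - [0,0,0]
    - [0,0,0]
    - [0,0,0]
    - [0,0,0]
  fingers: [1,1,1,1,1]

```text
clock: 6.45
ee_pos: [0.5572, 0.2214, 0.0574]
ee_rot: [0.697, 0.123, 0.696, -0.121]
ft_force: [0.9, 0.3, -0.9]
width: 0.45
```

```bash
python3 - <<'E'
from h import *
plan([.5559,.221,.042],70.2,v=.042)
p,d,s=grab('top','t2')
for c in whites(p):
    M=cv2.moments(c); u=(M['m10']/M['m00'],M['m01']/M['m00'])
    if 150<u[0]<230 and 130<u[1]<240: print(np.round(u),cv2.contourArea(c),np.round(rect('top',c,.045),1),np.round(rect('top',c,.026),1))
cv2.imwrite('pics/t2z.png',cv2.resize(p[120:250,130:260],None,fx=4,fy=4))
grab('scene','s2')
E
```

```text
pos [0.5572 0.2214 0.0574] phi 70.11 tilt [ 0.003  0.003 -1.   ] q6 [ 0.7   0.41 -0.38  0.   -0.77 -2.62] t 6.45 F [ 0.9  0.3 -0.9] w 0.45
1 rows
[[0.0154, -0.0009, -0.0011]]
[[-0.09, 0.12, -0.2]]
[181. 204.] 337.5 [520.6 227.6  63.8  42.7  70.8] [522.  232.4  65.1  43.6  70.8]
[195. 170.] 218.0 [587.  202.7  61.6  35.7  69.1] [589.8 206.9  62.9  36.4  69.1]
```

View pics/t2z.png

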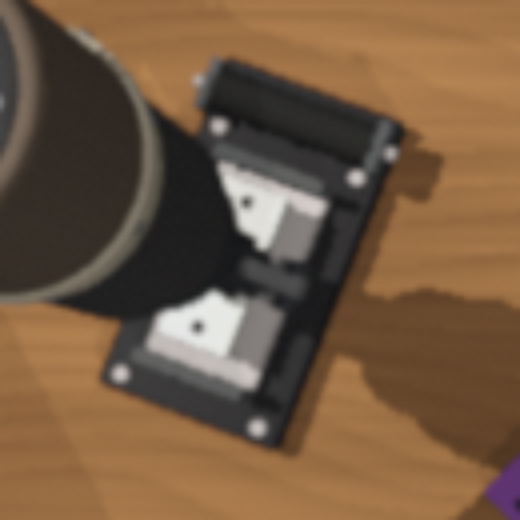

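View pics/s2.png

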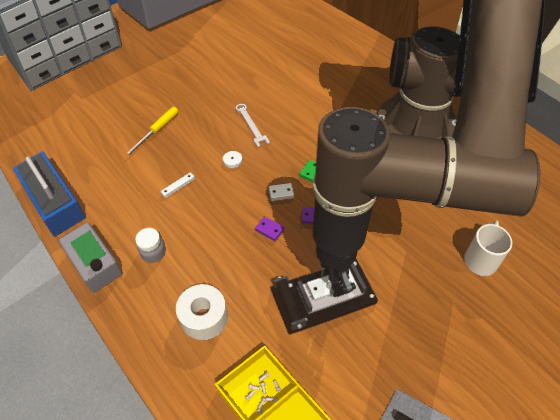

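```bash
python3 - <<'E'
from h import *
w=cast('top',[(191.4,170.4),(179.1,201.6)],.0566); print(w.round(4),w.mean(0).round(4),np.degrees(np.arctan2(*(w[0]-w[1])[[1,0]])))
s=env.state(); print(s['ee_pos'])
E
```

```text
[[0.59   0.2083 0.0566]
 [0.5222 0.2328 0.0566]] [0.5561 0.2206 0.0566] -19.873906455064148
[0.55717832 0.22143102 0.05757564]
```

Call:
send_rows:
  delta_pos:
    - [0.008,0,-0.001]
    - [0.005,0,0]
    - [0,0,0]
  turn:
    - [0,0.1,-0.2]
    - [0,0,0]
    - [0,0,0]
  fingers: [1,1,1]

```text
clock: 6.85
ee_pos: [0.5565, 0.2222, 0.0442]
ee_rot: [0.697, 0.122, 0.696, -0.122]
ft_force: [-0.6, -0.5, -1.8]
width: 0.454
```

```bash
python3 - <<'E'
from h import *
plan([.5559,.2212,.0392],70.2,v=.042)
E
```

```text
pos [0.5565 0.2222 0.0442] phi 70.11 tilt [ 0.001  0.001 -1.   ] q6 [ 0.71  0.43 -0.39  0.   -0.75 -2.62] t 6.85 F [-0.6 -0.5 -1.8] w 0.454
1 rows
[[0.005, -0.0011, -0.0003]]
[[-0.09, 0.05, -0.06]]
```

Call:
send_rows:
  delta_pos:
    - [0.003,-0.001,0]
    - [0.002,0,0]
    - [0.001,0,0]
    - [0,0,0]
  turn:
    - [-0.1,0,0]
    - [0,0,0]
    - [0,0,0]
    - [0,0,0]
  fingers: [1,1,1,1]

```text
clock: 7.25
ee_pos: [0.5563, 0.2213, 0.0391]
ee_rot: [0.697, 0.122, 0.696, -0.121]
ft_force: [0.9, 1.7, -0.8]
width: 0.449
```

```bash
python3 - <<'E'
from h import *
plan([.5559,.2212,.0392],70.2,v=.042)
E
```

```text
pos [0.5563 0.2213 0.0391] phi 70.26 tilt [ 0.002  0.001 -1.   ] q6 [ 0.71  0.44 -0.4   0.   -0.74 -2.62] t 7.25 F [ 0.9  1.7 -0.8] w 0.449
1 rows
[[-0.0001, -0.0003, -0.0004]]
[[0.06, 0.08, -0.07]]
```

Call:
send_rows:
  delta_pos:
    - [0.001,0,0]
    - [0.001,0,0]
    - [0,0,0]
  turn:
    - [0,0,0]
    - [0,0,0]
    - [0,0,0]
  fingers: [1,1,1]

```text
clock: 7.55
ee_pos: [0.5566, 0.2215, 0.0391]
ee_rot: [0.698, 0.122, 0.696, -0.12]
ft_force: [0.1, -0.5, -1.2]
width: 0.449
```

Call:
send_rows:
  delta_pos:
    - [0.002,0,0]
    - [0.002,0,0]
  turn:
    - [0,0,0]
    - [0,0,0]
  fingers: [1,1]

```text
clock: 7.75
ee_pos: [0.5568, 0.2217, 0.0387]
ee_rot: [0.698, 0.121, 0.695, -0.12]
ft_force: [-11.5, -1.3, 27.4]
width: 0.451
```

Call:
send_rows:
  delta_pos:
    - [-0.0005,0,0]
    - [0,0,0]
    - [0,0,0]
    - [0,0,0]
  turn:
    - [0,0,0]
    - [0,0,0]
    - [0,0,0]
    - [0,0,0]
  fingers: [1,-0.3,-0.3,-0.3]

```text
clock: 8.15
ee_pos: [0.5573, 0.222, 0.0395]
ee_rot: [0.699, 0.121, 0.695, -0.119]
ft_force: [0.0, -0.1, -1.0]
width: 0.651
```

```bash
python3 - <<'E'
from h import *
p,d,s=grab('wrist','w5')
for b in [(240,195,320,365)]:
    o=holes(p,'wrist',.038,s,b); w=cast('wrist',o[:,:2],.038,s); print(o.round(1),w.round(4),tool(w,s).round(4))
plan([.5559,.2212,.09],70.2,v=.042)
E
```

```text
[[282.3 348.3  88.5]] [[0.5897 0.2106 0.038 ]] [[0.0017 0.0001 0.0343]]
pos [0.5573 0.2219 0.0394] phi 70.38 tilt [ 0.005  0.002 -1.   ] q6 [ 0.71  0.44 -0.4   0.   -0.73 -2.62] t 8.2 F [0.1 0.  0.1] w 0.646
2 rows
[[-0.0253, -0.0005, -0.0004], [-0.0253, -0.0005, -0.0005]]
[[0.09, 0.13, -0.1], [0.09, 0.13, -0.1]]
```

View pics/w5.png

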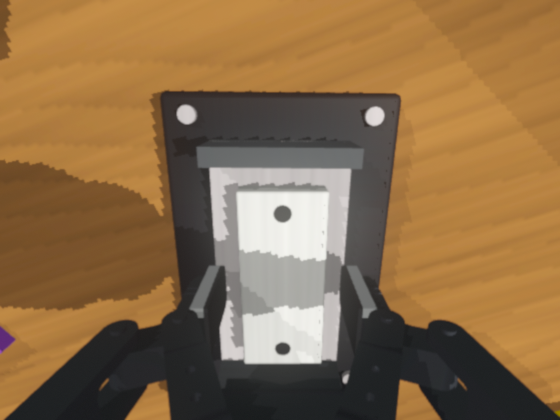

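Call:
send_rows:
  delta_pos:
    - [-0.02,0,0]
    - [-0.03,0,0]
    - [-0.04,0,-0.001]
    - [-0.04,0,-0.001]
    - [-0.03,0,0]
    - [0,0,0]
    - [0,0,0]
  turn:
    - [0,0,0]
    - [0,0,0]
    - [0,0,0]
    - [0,0,0]
    - [0,0,0]
    - [0,0,0]
    - [0,0,0]
  fingers: [-0.3,-0.3,1,1,1,1,1]

```text
clock: 8.9
ee_pos: [0.5539, 0.2214, 0.2021]
ee_rot: [0.697, 0.12, 0.696, -0.122]
ft_force: [-0.0, -0.5, -0.2]
width: -0.0
```

```bash
python3 - <<'E'
from h import *
p,d,s=grab('wrist','w6')
plan([.5559,.2212,.09],70.2,v=.042)
E
```

```text
pos [0.5542 0.2214 0.2022] phi 70.34 tilt [ 0.001 -0.002 -1.   ] q6 [ 0.71  0.26 -0.22  0.   -1.09 -2.62] t 8.95 F [ 0.3 -0.1  0.9] w -0.003
3 rows
[[0.0374, 0.0002, 0.0005], [0.0374, 0.0002, 0.0005], [0.0374, 0.0001, 0.0005]]
[[0.05, 0.03, 0.03], [0.05, 0.03, 0.03], [0.05, 0.03, 0.03]]
```

View pics/w6.png

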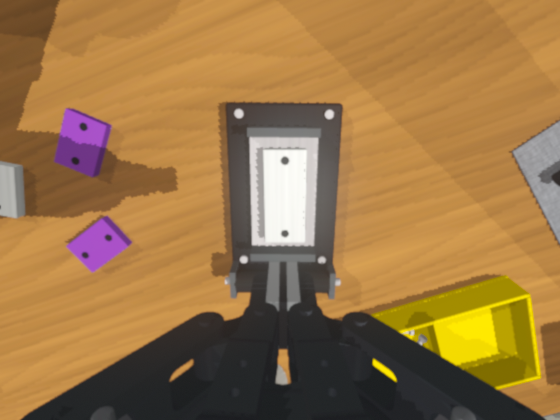

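```bash
python3 - <<'E'
from h import *
f=np.load('pics/w6.npz');p=f['p'];s=dict(ee_pos=f['pos'],ee_rot=f['rot'],pos=f['pos'],rot=f['rot'])
g=cv2.cvtColor(p,cv2.COLOR_BGR2GRAY)
print('col255',[(r,int(g[r,255])) for r in list(range(124,146))+list(range(240,256))])
print('row200',[(c,int(g[200,c])) for c in list(range(240,272))+list(range(298,326))])
o=holes(p,'wrist',.038,s,(262,148,308,245)); w=cast('wrist',o[:,:2],.038,s);print(o.round(1),tool(w,s).round(4),w.mean(0).round(4),np.degrees(np.arctan2(*(w[0]-w[1])[[1,0]])))
E
```

```text
col255 [(124, 71), (125, 71), (126, 79), (127, 94), (128, 113), (129, 119), (130, 120), (131, 120), (132, 120), (133, 120), (134, 121), (135, 123), (136, 141), (137, 177), (138, 202), (139, 209), (140, 211), (141, 214), (142, 218), (143, 220), (144, 221), (145, 221), (240, 221), (241, 221), (242, 221), (243, 219), (244, 205), (245, 155), (246, 100), (247, 82), (248, 81), (249, 81), (250, 80), (251, 79), (252, 80), (253, 90), (254, 107), (255, 116)]
row200 [(240, 82), (241, 84), (242, 84), (243, 85), (244, 85), (245, 85), (246, 83), (247, 82), (248, 82), (249, 87), (250, 139), (251, 201), (252, 218), (253, 221), (254, 220), (255, 220), (256, 219), (257, 208), (258, 181), (259, 165), (260, 161), (261, 160), (262, 160), (263, 178), (264, 216), (265, 239), (266, 245), (267, 246), (268, 247), (269, 247), (270, 248), (271, 249), (298, 248), (299, 249), (300, 250), (301, 250), (302, 250), (303, 250), (304, 248), (305, 235), (306, 216), (307, 209), (308, 208), (309, 207), (310, 207), (311, 208), (312, 208), (313, 209), (314, 203), (315, 174), (316, 130), (317, 105), (318, 101), (319, 101), (320, 100), (321, 101), (322, 100), (323, 100), (324, 99), (325, 99)]Traceback (most recent call last):
  File "<stdin>", line 6, in <module>
IndexError: too many indices for array: array is 1-dimensional, but 2 were indexed
```

```bash
python3 - <<'E'
from h import *
f=np.load('pics/w6.npz');p=f['p'];s=dict(ee_pos=f['pos'],ee_rot=f['rot'],pos=f['pos'],rot=f['rot'])
g=cv2.cvtColor(p,cv2.COLOR_BGR2GRAY)
def hole(x,y):
    w=np.clip(180-g[y-7:y+8,x-7:x+8].astype(float),0,None);Y,X=np.mgrid[y-7:y+8,x-7:x+8];return (X*w).sum()/w.sum(),(Y*w).sum()/w.sum()
o=[hole(285,160),hole(285,233)]
w=cast('wrist',o,.038,s);print(np.round(o,1),tool(w,s).round(4),np.linalg.norm(w[0]-w[1]),w.mean(0).round(4),np.degrees(np.arctan2(*(w[1]-w[0])[[1,0]])))
print('ends',tool(cast('wrist',[(255,245.2)],.026,s),s).round(4),tool(cast('wrist',[(255,136.8)],.046,s),s).round(4))
print('sides',tool(cast('wrist',[(250.2,200),(315.6,200)],.026,s),s).round(4), 'plate sides',tool(cast('wrist',[(263.7,200),(305.3,200)],.038,s),s).round(4))
E
```

```text
[[284.5 160.1]
 [284.5 233.2]] [[ 0.1641  0.0021 -0.0342]
 [ 0.1642  0.0021  0.0376]] 0.07177269359897705 [0.5563 0.2224 0.038 ] -19.639485432030853
ends [[ 0.1762 -0.0284  0.0559]] [[ 0.1561 -0.0236 -0.0557]]
sides [[ 0.1762 -0.0318  0.0071]
 [ 0.1761  0.0329  0.0071]] plate sides [[ 0.1642 -0.0177  0.0037]
 [ 0.1641  0.0219  0.0037]]
```

```bash
python3 - <<'E'
from h import *
f=np.load('pics/w6.npz')
c=f['pos']+R.from_quat(f['rot'],scalar_first=True).apply([.1762,.0005,.0001]); print('seat',c)
plan([c[0],c[1],.075],70.3,v=.042)
E
```

```text
seat [0.55427833 0.22146815 0.02591443]
pos [0.5542 0.2214 0.2022] phi 70.34 tilt [ 0.001 -0.002 -1.   ] q6 [ 0.71  0.26 -0.22  0.   -1.09 -2.62] t 8.95 F [ 0.3 -0.1  0.9] w -0.003
4 rows
[[0.0318, 0.0001, -0.0], [0.0318, 0.0001, -0.0], [0.0318, 0.0, -0.0], [0.0318, 0.0, 0.0]]
[[0.01, 0.03, 0.03], [0.01, 0.03, 0.03], [0.01, 0.03, 0.03], [0.01, 0.03, 0.03]]
```

Call:
send_rows:
  delta_pos:
    - [0.032,0,0]
    - [0.032,0,0]
    - [0.032,0,0]
    - [0.028,0,0]
    - [0,0,0]
    - [0,0,0]
  turn:
    - [0,0,0]
    - [0,0,0]
    - [0,0,0]
    - [0,0,0]
    - [0,0,0]
    - [0,0,0]
  fingers: [-0.4,-0.4,-0.4,-0.4,-0.4,-0.4]

```text
clock: 9.55
ee_pos: [0.5525, 0.2192, 0.0693]
ee_rot: [0.696, 0.118, 0.698, -0.124]
ft_force: [0.5, 1.1, 0.5]
width: 0.698
```

```bash
python3 - <<'E'
from h import *
plan([.5543,.2215,.040],70.35,v=.042)
E
```

```text
pos [0.5525 0.2192 0.0693] phi 70.32 tilt [-0.004 -0.007 -1.   ] q6 [ 0.71  0.4  -0.37  0.   -0.81 -2.62] t 9.55 F [0.5 1.1 0.5] w 0.698
1 rows
[[0.0293, 0.003, 0.001]]
[[-0.03, -0.09, 0.46]]
```

Call:
send_rows:
  delta_pos:
    - [0.008,0.002,0.001]
    - [0.008,0.001,0]
    - [0.006,0,0]
    - [0.003,0,0]
    - [0,0,0]
  turn:
    - [0,-0.1,0.5]
    - [0,0,0]
    - [0,0,0]
    - [0,0,0]
    - [0,0,0]
  fingers: [-0.4,-0.4,-0.4,-0.4,-0.4]

```text
clock: 10.05
ee_pos: [0.5565, 0.2232, 0.0458]
ee_rot: [0.698, 0.122, 0.695, -0.119]
ft_force: [-0.1, -0.1, 0.6]
width: 0.7
```

```bash
python3 - <<'E'
from h import *
plan([.5543,.2215,.040],70.35,v=.042)
E
```

```text
pos [0.5565 0.2232 0.0458] phi 70.35 tilt [ 0.005  0.004 -1.   ] q6 [ 0.71  0.43 -0.39  0.   -0.75 -2.62] t 10.05 F [-0.1 -0.1  0.6] w 0.7
1 rows
[[0.0058, -0.0024, -0.0015]]
[[-0.0, 0.19, -0.33]]
```

Call:
send_rows:
  delta_pos:
    - [0.003,-0.001,-0.001]
    - [0.002,-0.001,0]
    - [0,0,0]
    - [0,0,0]
  turn:
    - [0,0.2,-0.3]
    - [0,0,0]
    - [0,0,0]
    - [0,0,0]
  fingers: [-0.4,-0.4,-0.4,-0.4]

```text
clock: 10.45
ee_pos: [0.5551, 0.2219, 0.0412]
ee_rot: [0.697, 0.121, 0.697, -0.12]
ft_force: [-0.6, 0.1, 0.1]
width: 0.702
```

```bash
python3 - <<'E'
from h import *
plan([.5543,.2215,.040],70.35,v=.042)
E
```

```text
pos [0.5551 0.2219 0.0412] phi 70.36 tilt [ 0.001  0.001 -1.   ] q6 [ 0.71  0.43 -0.4  -0.   -0.74 -2.62] t 10.45 F [-0.6  0.1  0.1] w 0.702
1 rows
[[0.0012, -0.0006, -0.0007]]
[[0.01, 0.02, -0.07]]
```

Call:
send_rows:
  delta_pos:
    - [0,0,0]
    - [0,0,0]
    - [0,0,0]
    - [-0.002,0,0]
    - [-0.001,0,-0.001]
    - [0,-0.001,-0.001]
    - [0,0,0]
  turn:
    - [0,0,0]
    - [0,0,0]
    - [0,0,0]
    - [0,0,0]
    - [0,0,0]
    - [0,0,0]
    - [0,0,0]
  fingers: [1,1,1,1,1,1,1]

```text
clock: 11.15
ee_pos: [0.5526, 0.2215, 0.0447]
ee_rot: [0.697, 0.121, 0.697, -0.12]
ft_force: [-0.1, -0.7, -0.9]
width: 0.449
```

```bash
python3 - <<'E'
from h import *
c=np.array([.5543,.2215]); u=np.array([np.cos(np.radians(-19.65)),np.sin(np.radians(-19.65))])
t=c-u*.001
plan([t[0],t[1],.042],70.35,v=.042)
E
```

```text
pos [0.5526 0.2215 0.0447] phi 70.35 tilt [ 0.001  0.001 -1.   ] q6 [ 0.71  0.42 -0.4  -0.   -0.75 -2.62] t 11.15 F [-0.1 -0.7 -0.9] w 0.449
1 rows
[[0.0027, 0.0006, 0.0006]]
[[-0.0, 0.01, -0.07]]
```

Call:
send_rows:
  delta_pos:
    - [0.002,0.0006,0.0006]
    - [0.001,0,0]
    - [0.001,0,0]
  turn:
    - [0,0,0]
    - [0,0,0]
    - [0,0,0]
  fingers: [1,1,1]

```text
clock: 11.45
ee_pos: [0.5534, 0.222, 0.0417]
ee_rot: [0.697, 0.121, 0.697, -0.12]
ft_force: [-8.0, -0.9, 19.6]
width: 0.45
```

Call:
send_rows:
  delta_pos:
    - [0,0,0]
    - [0,0,0]
    - [0,0,0]
    - [-0.02,0,0]
    - [-0.03,0,0]
    - [-0.04,0,0]
    - [-0.02,0,0]
    - [0,0,0]
  turn:
    - [0,0,0]
    - [0,0,0]
    - [0,0,0]
    - [0,0,0]
    - [0,0,0]
    - [0,0,0]
    - [0,0,0]
    - [0,0,0]
  fingers: [-0.3,-0.3,-0.3,-0.3,-0.3,1,1,1]

```text
clock: 12.25
ee_pos: [0.5532, 0.2213, 0.1538]
ee_rot: [0.696, 0.12, 0.697, -0.121]
ft_force: [-0.2, 0.4, -0.0]
width: 0.139
```

Call:
send_rows:
  delta_pos:
    - [0,0,0]
    - [0,0,0]
  turn:
    - [0,0,0]
    - [0,0,0]
  fingers: [1,1]

```text
clock: 12.45
ee_pos: [0.5529, 0.2212, 0.1532]
ee_rot: [0.696, 0.12, 0.697, -0.121]
ft_force: [0.1, -0.7, 0.2]
width: 0.001
```

```bash
python3 - <<'E'
from h import *
p,d,s=grab('wrist','w7')
plan([.5546,.2212,.075],70.3,v=.042)
E
```

```text
pos [0.5526 0.2211 0.1528] phi 70.36 tilt [-0.002 -0.002 -1.   ] q6 [ 0.71  0.3  -0.29 -0.   -0.98 -2.62] t 12.5 F [-0.3  0.1 -0.3] w 0.002
2 rows
[[0.0389, 0.0005, 0.001], [0.0389, 0.0004, 0.0009]]
[[0.03, -0.05, 0.07], [0.03, -0.05, 0.07]]
```

View pics/w7.png

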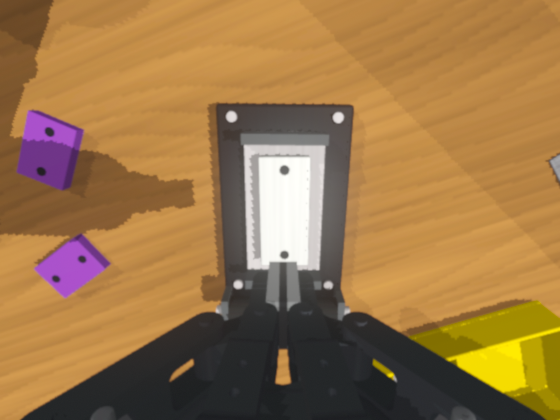

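```bash
cat >> h.py <<'E'
def hole(g,x,y,r=7):
    w=np.clip(180-g[y-r:y+r+1,x-r:x+r+1].astype(float),0,None);Y,X=np.mgrid[y-r:y+r+1,x-r:x+r+1];return (X*w).sum()/w.sum(),(Y*w).sum()/w.sum()
def edges(v,off,thr):
    v=v.astype(float);b=v>thr
    return [(off+i+(thr-v[i])/(v[i+1]-v[i])).round(2) for i in np.where(b[1:]!=b[:-1])[0]]
def load(t):
    f=np.load(f'pics/{t}.npz');return f['p'],cv2.cvtColor(f['p'],cv2.COLOR_BGR2GRAY),dict(ee_pos=f['pos'],ee_rot=f['rot'])
E
python3 - <<'E'
from h import *
p,g,s=load('w7')
o=[hole(g,284,170),hole(g,284,254,5)]
w=cast('wrist',o,.038,s);print(np.round(o,1),tool(w,s).round(4),np.linalg.norm(w[0]-w[1]),w.mean(0).round(4),np.degrees(np.arctan2(*(w[1]-w[0])[[1,0]])))
e=edges(g[130:290,252],130,150);print(e,edges(g[200,230:340],230,150))
print([ (r,int(g[r,252])) for r in range(262,276)])
E
```

```text
[[284.  169.6]
 [284.  254.4]] [[ 0.1152  0.0014 -0.0347]
 [ 0.1151  0.0014  0.037 ]] 0.07171636957689442 [0.5543 0.2221 0.038 ] -19.636800549370555
[np.float64(143.88), np.float64(268.45)] [np.float64(244.82), np.float64(322.51)]
[(262, 223), (263, 223), (264, 223), (265, 223), (266, 221), (267, 209), (268, 171), (269, 124), (270, 92), (271, 82), (272, 81), (273, 80), (274, 80), (275, 79)]
```

```bash
python3 - <<'E'
from h import *
p,g,s=load('w7')
print(edges(g[180,230:340],230,130),edges(g[220,230:340],230,130))
print([(c,int(g[200,c])) for c in range(318,330)])
T=lambda a,z:tool(cast('wrist',[a],z,s),s).round(4)
print('ends',T((252,268.4),.026),T((252,143.5),.046))
print('sides',T((244.6,200),.026),T((324.3,200),.026))
E
```

```text
[np.float64(243.8), np.float64(323.87)] [np.float64(245.12), np.float64(321.94)]
[(318, 213), (319, 220), (320, 223), (321, 215), (322, 175), (323, 126), (324, 106), (325, 104), (326, 103), (327, 102), (328, 101), (329, 101)]
ends [[ 0.1271 -0.0271  0.0565]] [[ 0.1073 -0.0218 -0.0553]]
sides [[ 0.1272 -0.0313 -0.007 ]] [[ 0.1271  0.035  -0.007 ]]
```

Call:
send_rows:
  delta_pos:
    - [0.03,0.001,0.001]
    - [0.03,0,0.001]
    - [0.02,0,0]
    - [0.007,0,0]
    - [0,0,0]
  turn:
    - [0,0,0]
    - [0,0,0]
    - [0,0,0]
    - [0,0,0]
    - [0,0,0]
  fingers: [1,1,1,1,1]

```text
clock: 13.0
ee_pos: [0.5531, 0.2197, 0.0588]
ee_rot: [0.695, 0.118, 0.699, -0.123]
ft_force: [1.0, -1.5, 0.6]
width: -0.001
```

```bash
python3 - <<'E'
from h import *
plan([.5543,.222,.05],70.35,v=.042)
E
```

```text
pos [0.5531 0.2197 0.0588] phi 70.34 tilt [-0.007 -0.006 -1.   ] q6 [ 0.71  0.41 -0.38 -0.   -0.79 -2.62] t 13.0 F [ 1.  -1.5  0.6] w -0.001
1 rows
[[0.0088, 0.0026, 0.0004]]
[[-0.01, -0.27, 0.44]]
```

Call:
send_rows:
  delta_pos:
    - [0.004,0.002,0]
    - [0.003,0,0]
    - [0,0,0]
  turn:
    - [0,-0.3,0.4]
    - [0,0,0]
    - [0,0,0]
  fingers: [1,1,1]

```text
clock: 13.3
ee_pos: [0.5546, 0.2223, 0.0525]
ee_rot: [0.697, 0.121, 0.696, -0.12]
ft_force: [-0.1, 0.7, -0.1]
width: -0.0
```

Call:
send_rows:
  delta_pos:
    - [0.002,0,0]
    - [0.001,0,0]
    - [0.001,0,0]
  turn:
    - [0,0,0]
    - [0,0,0]
    - [0,0,0]
  fingers: [1,1,1]

```text
clock: 13.6
ee_pos: [0.5555, 0.2231, 0.0501]
ee_rot: [0.698, 0.122, 0.695, -0.119]
ft_force: [0.3, -0.3, 0.5]
width: -0.0
```

Call:
send_rows:
  delta_pos:
    - [0.001,-0.0005,-0.0005]
    - [0.0015,0,0]
  turn:
    - [0,0.2,-0.3]
    - [0,0,0]
  fingers: [1,1]

```text
clock: 13.8
ee_pos: [0.555, 0.2228, 0.049]
ee_rot: [0.697, 0.12, 0.697, -0.121]
ft_force: [-8.4, -1.3, 22.4]
width: 0.004
```

Call:
send_rows:
  delta_pos:
    - [0.0015,0,-0.0003]
  turn:
    - [0,0,0]
  fingers: [1]

```text
clock: 13.9
ee_pos: [0.5549, 0.2229, 0.049]
ee_rot: [0.697, 0.119, 0.697, -0.121]
ft_force: [-4.3, -3.1, 16.4]
width: 0.001
```

Call:
send_rows:
  delta_pos:
    - [0.002,0,-0.0004]
    - [0.002,0,-0.0004]
    - [0.002,0,-0.0004]
    - [0.002,0,-0.0004]
  turn:
    - [0,0,0]
    - [0,0,0]
    - [0,0,0]
    - [0,0,0]
  fingers: [1,1,1,1]

```text
clock: 14.3
ee_pos: [0.5549, 0.2229, 0.0491]
ee_rot: [0.699, 0.118, 0.695, -0.12]
ft_force: [-5.5, -2.5, 17.6]
width: 0.002
```

Call:
send_rows:
  delta_pos:
    - [0.003,0,-0.0006]
    - [0.003,0,-0.0006]
    - [0.003,0,-0.0006]
    - [0.003,0,-0.0006]
  turn:
    - [0,0,0]
    - [0,0,0]
    - [0,0,0]
    - [0,0,0]
  fingers: [1,1,1,1]

```text
clock: 14.7
ee_pos: [0.5548, 0.2229, 0.049]
ee_rot: [0.701, 0.117, 0.693, -0.118]
ft_force: [-8.8, -4.1, 25.9]
width: 0.001
```

Call:
send_rows:
  delta_pos:
    - [-0.005,0,0]
    - [-0.02,0,0]
    - [-0.035,0,0]
    - [-0.035,0,0]
    - [-0.03,0,0]
    - [0,0,0]
    - [0,0,0]
  turn:
    - [0,0.2,-0.1]
    - [0,0.2,0]
    - [0,0.2,0]
    - [0,0,0]
    - [0,0,0]
    - [0,0,0]
    - [0,0,0]
  fingers: [1,1,1,1,1,1,1]

```text
clock: 15.4
ee_pos: [0.5544, 0.223, 0.18]
ee_rot: [0.697, 0.117, 0.697, -0.118]
ft_force: [-0.2, -0.6, -0.2]
width: 0.0
```

```bash
python3 - <<'E'
from h import *
p,d,s=grab('wrist','w8')
plan([.456,-.057,.16],59,v=.042)
E
```

```text
pos [0.5547 0.2231 0.1802] phi 70.88 tilt [ 0.    -0.002 -1.   ] q6 [ 0.71  0.28 -0.25  0.   -1.04 -2.62] t 15.45 F [ 0.4 -0.2  0.9] w -0.006
8 rows
[[0.0026, -0.0371, -0.0002], [0.0026, -0.0371, 0.0008], [0.0026, -0.0371, 0.0017], [0.0026, -0.037, 0.0027], [0.0026, -0.0369, 0.0037], [0.0026, -0.0368, 0.0046], [0.0025, -0.0367, 0.0056], [0.0025, -0.0365, 0.0065]]
[[1.49, 0.01, 0.01], [1.49, 0.01, 0.01], [1.49, 0.01, 0.01], [1.49, 0.01, 0.01], [1.49, 0.01, 0.01], [1.49, 0.01, 0.01], [1.49, 0.01, 0.01], [1.49, 0.01, 0.01]]
```

View pics/w8.png

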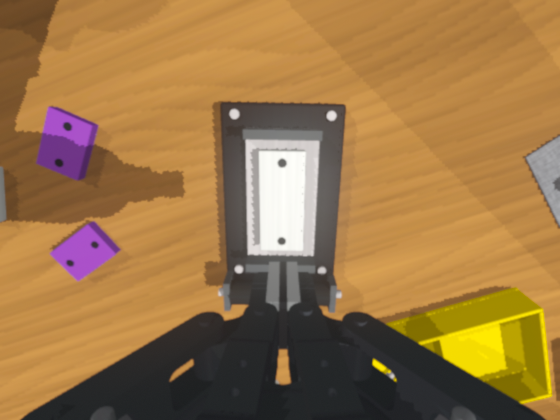

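```bash
python3 - <<'E'
from h import *
p,g,s=load('w8')
o=[hole(g,282,163),hole(g,282,241,5)]
w=cast('wrist',o,.038,s);print(np.round(o,1),tool(w,s).round(4),np.linalg.norm(w[0]-w[1]),w.mean(0).round(4),np.degrees(np.arctan2(*(w[1]-w[0])[[1,0]])))
e=edges(g[125:290,252],125,165);print(e,edges(g[200,230:340],230,150))
T=lambda a,z:tool(cast('wrist',[a],z,s),s).round(4)
print('ends',T((252,e[-1]),.026),T((252,e[0]),.046),'sides',[T((c,200),.026) for c in edges(g[200,230:340],230,150)])
E
```

```text
[[281.7 162.6]
 [281.2 240.6]] [[ 0.142  -0.0004 -0.0356]
 [ 0.142  -0.001   0.036 ]] 0.07168287791869102 [0.5543 0.222  0.038 ] -19.588108600709614
[np.float64(139.11), np.float64(152.0), np.float64(155.14), np.float64(159.25), np.float64(162.0), np.float64(254.0)] [np.float64(246.04), np.float64(316.44)]
ends [[ 0.1541 -0.0295  0.0553]] [[ 0.134  -0.0243 -0.0559]] sides [array([[ 0.1541, -0.0333,  0.0008]]), array([[0.154 , 0.0313, 0.0008]])]
```

Call:
send_rows:
  delta_pos:
    - [0.002,-0.037,0]
    - [0.002,-0.037,0.001]
    - [0.002,-0.037,0.002]
    - [0.002,-0.037,0.003]
    - [0.002,-0.037,0.004]
    - [0.002,-0.037,0.005]
    - [0.002,-0.037,0.006]
    - [0.002,-0.025,0.006]
  turn:
    - [1.5,0,0]
    - [1.5,0,0]
    - [1.5,0,0]
    - [1.5,0,0]
    - [1.5,0,0]
    - [1.5,0,0]
    - [1.5,0,0]
    - [1.5,0,0]
  fingers: [-0.5,-0.5,-0.5,-0.5,-0.5,-0.5,-0.5,-0.5]

```text
clock: 16.25
ee_pos: [0.4553, -0.0551, 0.1561]
ee_rot: [0.677, 0.187, 0.684, -0.194]
ft_force: [0.5, 0.8, 0.6]
width: 0.749
```

Call:
send_rows:
  delta_pos:
    - [0,0,0]
    - [0,0,0]
  turn:
    - [0,0,0]
    - [0,0,0]
  fingers: [-0.5,-0.5]

```text
clock: 16.45
ee_pos: [0.4526, -0.0582, 0.1541]
ee_rot: [0.676, 0.188, 0.685, -0.197]
ft_force: [1.2, 0.4, 0.4]
width: 0.747
```

```bash
python3 - <<'E'
from h import *
p,d,s=grab('wrist','w9')
for c in whites(p):
    if cv2.contourArea(c)<500: continue
    M=cv2.moments(c); print(np.round((M['m10']/M['m00'],M['m01']/M['m00'])),cv2.contourArea(c),np.round(rect('wrist',c,.012,s),1))
plan([.456,-.057,.05],59,v=.042)
E
```

```text
[152. 302.] 971.0 [ 469.1 -220.8   56.2   29.4  -80.6]
[286. 204.] 2783.5 [453.6 -57.3  57.1  40.6 -31.2]
pos [ 0.4525 -0.0579  0.154 ] phi 58.48 tilt [-0.017 -0.008 -1.   ] q6 [ 0.31  0.09 -0.57  0.   -0.93 -2.43] t 16.5 F [-0.9 -0.2 -0.7] w 0.747
3 rows
[[0.0346, 0.0014, 0.0012], [0.0347, 0.0012, 0.0011], [0.0347, 0.001, 0.001]]
[[-0.18, -0.19, 0.31], [-0.18, -0.19, 0.31], [-0.18, -0.19, 0.31]]
```

View pics/w9.png

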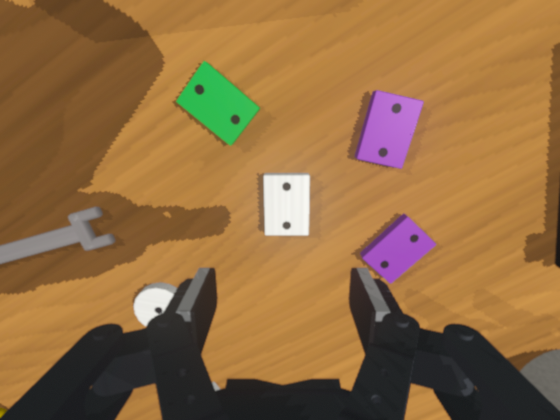

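Call:
send_rows:
  delta_pos:
    - [0.034,0.001,0]
    - [0.034,0.001,0]
    - [0.034,0.001,0]
    - [0,0,0]
    - [0,0,0]
  turn:
    - [-0.1,-0.2,0.3]
    - [-0.1,-0.2,0.3]
    - [-0.1,-0.2,0.3]
    - [0,0,0]
    - [0,0,0]
  fingers: [-0.5,-0.5,-0.5,-0.5,-0.5]

```text
clock: 17.0
ee_pos: [0.4565, -0.0523, 0.0499]
ee_rot: [0.683, 0.188, 0.68, -0.188]
ft_force: [0.9, 0.3, 1.2]
width: 0.752
```

```bash
python3 - <<'E'
from h import *
plan([.4538,-.0573,.014],58.8,v=.042)
E
```

```text
pos [ 0.4565 -0.0523  0.0499] phi 59.15 tilt [ 0.003 -0.    -1.   ] q6 [ 0.32  0.23 -0.7   0.   -0.64 -2.43] t 17.0 F [0.9 0.3 1.2] w 0.752
1 rows
[[0.0359, -0.0057, 0.0002]]
[[0.35, 0.17, -0.07]]
```

Call:
send_rows:
  delta_pos:
    - [0.013,-0.003,0]
    - [0.01,-0.002,0]
    - [0.005,-0.001,0]
    - [0.003,0,0]
    - [0,0,0]
  turn:
    - [0.3,0.2,0]
    - [0,0,0]
    - [0,0,0]
    - [0,0,0]
    - [0,0,0]
  fingers: [-0.5,-0.5,-0.4,-0.4,-0.4]

```text
clock: 17.5
ee_pos: [0.4564, -0.0565, 0.02]
ee_rot: [0.683, 0.191, 0.68, -0.188]
ft_force: [-0.6, -0.0, 0.1]
width: 0.7
```

```bash
python3 - <<'E'
from h import *
plan([.4538,-.0573,.014],58.8,v=.042)
E
```

```text
pos [ 0.4564 -0.0565  0.02  ] phi 58.93 tilt [ 0.006  0.003 -1.   ] q6 [ 0.31  0.29 -0.73 -0.   -0.55 -2.42] t 17.5 F [-0.6 -0.   0.1] w 0.7
1 rows
[[0.006, -0.0021, -0.0018]]
[[0.13, 0.2, -0.32]]
```

Call:
send_rows:
  delta_pos:
    - [0.003,-0.001,-0.002]
    - [0.002,-0.001,0]
    - [0,0,0]
  turn:
    - [0.1,0.2,-0.3]
    - [0,0,0]
    - [0,0,0]
  fingers: [-0.2,-0.2,-0.2]

```text
clock: 17.8
ee_pos: [0.454, -0.0572, 0.0153]
ee_rot: [0.681, 0.19, 0.681, -0.19]
ft_force: [-1.2, 0.3, 0.5]
width: 0.602
```

```bash
python3 - <<'E'
from h import *
plan([.4538,-.0573,.014],58.8,v=.042)
E
```

```text
pos [ 0.454  -0.0572  0.0153] phi 58.81 tilt [ 0.001  0.    -1.   ] q6 [ 0.31  0.3  -0.73  0.   -0.54 -2.42] t 17.8 F [-1.2  0.3  0.5] w 0.602
1 rows
[[0.0013, -0.0002, -0.0001]]
[[0.01, 0.04, -0.04]]
```

Call:
send_rows:
  delta_pos:
    - [0.001,0,0]
    - [0,0,0]
    - [0,0,0]
    - [0,0,0]
  turn:
    - [0,0,0]
    - [0,0,0]
    - [0,0,0]
    - [0,0,0]
  fingers: [1,1,1,1]

```text
clock: 18.2
ee_pos: [0.4543, -0.057, 0.0151]
ee_rot: [0.682, 0.19, 0.68, -0.19]
ft_force: [0.6, -0.3, -0.3]
width: 0.452
```

```bash
python3 - <<'E'
from h import *
p,d,s=grab('wrist','w10')
plan([.4538,-.0573,.15],58.8,v=.042)
E
```

```text
pos [ 0.4543 -0.057   0.015 ] phi 58.84 tilt [ 0.002  0.    -1.   ] q6 [ 0.31  0.3  -0.73  0.   -0.54 -2.42] t 18.25 F [ 0.1 -0.4 -0.8] w 0.45
4 rows
[[-0.0337, -0.0001, -0.0], [-0.0337, -0.0001, -0.0], [-0.0337, -0.0001, -0.0001], [-0.0337, -0.0001, -0.0001]]
[[0.01, 0.02, -0.02], [0.01, 0.02, -0.02], [0.01, 0.02, -0.02], [0.01, 0.02, -0.02]]
```

View pics/w10.png

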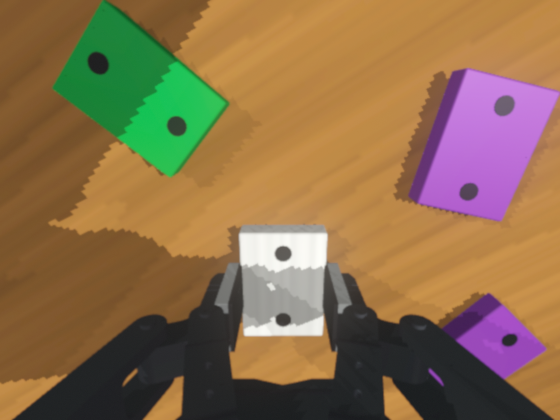

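```bash
python3 - <<'E'
from h import *
p,g,s=load('w10')
o=[hole(g,283,253,10),hole(g,283,320,7)]
w=cast('wrist',o,.012,s);print(np.round(o,1),tool(w,s).round(4),np.linalg.norm(w[0]-w[1]))
e=edges(g[215:350,250],215,175);print(e)
e=[e[0],edges(g[325:350,250],325,185)[-1]]
print([tool(cast('wrist',[(250,r)],.012,s),s).round(4) for r in e])
E
```

```text
[[282.7 253.2]
 [282.9 318.9]] [[ 0.003   0.0004 -0.0177]
 [ 0.0031  0.0005  0.0178]] 0.03548200143100654
[np.float64(231.8), np.float64(267.24), np.float64(323.0), np.float64(336.0)]
[array([[ 0.003 , -0.0141, -0.0281]]), array([[ 0.0031, -0.016 ,  0.0278]])]
```

Call:
send_rows:
  delta_pos:
    - [-0.02,0,0]
    - [-0.035,0,0]
    - [-0.04,0,0]
    - [-0.04,0,0]
  turn:
    - [0,0,0]
    - [0,0,0]
    - [0,0,0]
    - [0,0,0]
  fingers: [1,1,1,1]

```text
clock: 18.65
ee_pos: [0.4498, -0.0581, 0.1484]
ee_rot: [0.677, 0.188, 0.685, -0.192]
ft_force: [1.6, 0.6, -0.5]
width: 0.445
```

```bash
python3 - <<'E'
from h import *
plan([.5543,.222,.15],70.4,v=.042)
E
```

```text
pos [ 0.4498 -0.0581  0.1484] phi 58.77 tilt [-0.012 -0.003 -1.   ] q6 [ 0.31  0.09 -0.58 -0.   -0.91 -2.42] t 18.65 F [ 1.6  0.6 -0.5] w 0.445
8 rows
[[-0.0005, 0.0367, -0.007], [-0.0004, 0.0369, -0.0061], [-0.0004, 0.037, -0.0051], [-0.0004, 0.0371, -0.0042], [-0.0003, 0.0372, -0.0032], [-0.0003, 0.0373, -0.0023], [-0.0003, 0.0373, -0.0013], [-0.0002, 0.0374, -0.0004]]
[[-1.45, -0.07, 0.06], [-1.45, -0.07, 0.06], [-1.45, -0.07, 0.06], [-1.45, -0.07, 0.06], [-1.45, -0.07, 0.06], [-1.45, -0.07, 0.06], [-1.45, -0.07, 0.06], [-1.45, -0.07, 0.06]]
```

Call:
send_rows:
  delta_pos:
    - [0,0.037,-0.007]
    - [0,0.037,-0.006]
    - [0,0.037,-0.005]
    - [0,0.037,-0.004]
    - [0,0.037,-0.003]
    - [0,0.037,-0.002]
    - [0,0.037,-0.001]
    - [0,0.025,0]
  turn:
    - [-1.5,-0.1,0]
    - [-1.5,-0.1,0]
    - [-1.5,-0.1,0]
    - [-1.4,-0.1,0]
    - [-1.4,0,0]
    - [-1.4,0,0]
    - [-1.4,0,0]
    - [-1.4,0,0]
  fingers: [1,1,1,1,1,1,1,1]

```text
clock: 19.45
ee_pos: [0.5554, 0.2178, 0.1552]
ee_rot: [0.699, 0.12, 0.694, -0.12]
ft_force: [-0.1, -0.6, -0.5]
width: 0.449
```

Call:
send_rows:
  delta_pos:
    - [0,0,0]
    - [0,0,0]
  turn:
    - [0,0,0]
    - [0,0,0]
  fingers: [1,1]

```text
clock: 19.65
ee_pos: [0.5558, 0.2207, 0.1537]
ee_rot: [0.699, 0.119, 0.695, -0.12]
ft_force: [-0.9, -0.5, -1.1]
width: 0.449
```

```bash
python3 - <<'E'
from h import *
plan([.5543,.222,.075],70.4,v=.042)
E
```

```text
pos [0.5558 0.2207 0.1537] phi 70.61 tilt [ 0.005 -0.002 -1.   ] q6 [ 0.71  0.3  -0.29  0.01 -0.98 -2.62] t 19.65 F [-0.9 -0.5 -1.1] w 0.449
2 rows
[[0.0393, 0.0004, -0.0012], [0.0393, 0.0004, -0.001]]
[[0.11, 0.17, 0.02], [0.11, 0.17, 0.02]]
```

Call:
send_rows:
  delta_pos:
    - [0.03,0.001,-0.001]
    - [0.03,0,-0.001]
    - [0.018,0,0]
    - [0,0,0]
    - [0,0,0]
  turn:
    - [0.1,0.2,0]
    - [0.1,0.2,0]
    - [0,0,0]
    - [0,0,0]
    - [0,0,0]
  fingers: [1,1,1,1,1]

```text
clock: 20.15
ee_pos: [0.5536, 0.2187, 0.0747]
ee_rot: [0.696, 0.122, 0.697, -0.122]
ft_force: [-0.2, 0.3, 1.6]
width: 0.445
```

```bash
python3 - <<'E'
from h import *
plan([.5543,.222,.058],70.4,v=.042)
E
```

```text
pos [0.5536 0.2187 0.0747] phi 70.19 tilt [-0.001  0.    -1.   ] q6 [ 0.7   0.39 -0.37 -0.   -0.81 -2.62] t 20.15 F [-0.2  0.3  1.6] w 0.445
1 rows
[[0.0167, 0.0033, -0.0005]]
[[-0.21, -0.05, -0.01]]
```

Call:
send_rows:
  delta_pos:
    - [0.007,0.002,-0.001]
    - [0.005,0.001,0]
    - [0.002,0,0]
    - [0,0,0]
    - [0,0,0]
  turn:
    - [-0.2,0,0]
    - [0,0,0]
    - [0,0,0]
    - [0,0,0]
    - [0,0,0]
  fingers: [1,1,1,1,1]

```text
clock: 20.65
ee_pos: [0.5552, 0.2225, 0.0634]
ee_rot: [0.698, 0.122, 0.696, -0.119]
ft_force: [0.6, -0.5, -0.7]
width: 0.446
```

```bash
python3 - <<'E'
from h import *
plan([.5543,.222,.054],70.4,v=.042)
E
```

```text
pos [0.5552 0.2225 0.0634] phi 70.37 tilt [ 0.004  0.004 -1.   ] q6 [ 0.71  0.4  -0.38 -0.   -0.78 -2.62] t 20.65 F [ 0.6 -0.5 -0.7] w 0.446
1 rows
[[0.0094, -0.0009, -0.0007]]
[[-0.03, 0.13, -0.27]]
```

Call:
send_rows:
  delta_pos:
    - [0.004,-0.0005,-0.0005]
    - [0.003,-0.0005,0]
    - [0,0,0]
    - [0,0,0]
  turn:
    - [0,0.1,-0.3]
    - [0,0,0]
    - [0,0,0]
    - [0,0,0]
  fingers: [1,1,1,1]

```text
clock: 21.05
ee_pos: [0.5545, 0.2219, 0.0562]
ee_rot: [0.697, 0.12, 0.697, -0.121]
ft_force: [0.9, 0.3, -1.1]
width: 0.449
```

```bash
python3 - <<'E'
from h import *
plan([.5543,.222,.054],70.4,v=.042)
p,d,s=grab('wrist','w11')
E
```

```text
pos [0.5545 0.2219 0.0562] phi 70.38 tilt [ 0.001 -0.001 -1.   ] q6 [ 0.71  0.41 -0.38  0.   -0.77 -2.62] t 21.05 F [ 0.9  0.3 -1.1] w 0.449
1 rows
[[0.0022, -0.0, -0.0003]]
[[-0.02, 0.05, 0.02]]
```

View pics/w11.png

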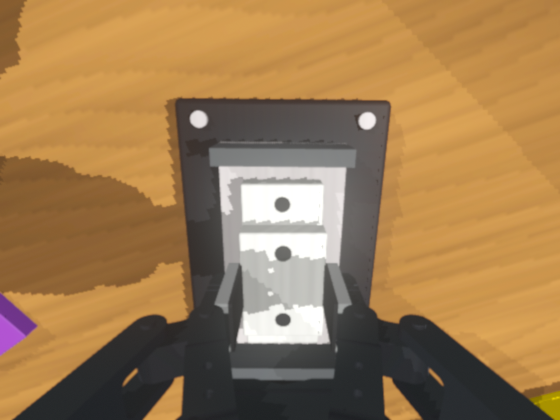

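Call:
send_rows:
  delta_pos:
    - [0.002,0,0]
    - [0.001,0,0]
    - [0.001,0,0]
  turn:
    - [0,0,0]
    - [0,0,0]
    - [0,0,0]
  fingers: [1,1,1]

```text
clock: 21.4
ee_pos: [0.5547, 0.222, 0.0529]
ee_rot: [0.697, 0.12, 0.696, -0.12]
ft_force: [-6.2, -1.6, 16.9]
width: 0.445
```

Contact. Release, lift, look.

Call:
send_rows:
  delta_pos:
    - [0,0,0]
    - [0,0,0]
    - [0,0,0]
    - [-0.02,0,0]
    - [-0.03,0,0]
    - [-0.04,0,0]
    - [-0.02,0,0]
    - [0,0,0]
  turn:
    - [0,0,0]
    - [0,0,0]
    - [0,0,0]
    - [0,0,0]
    - [0,0,0]
    - [0,0,0]
    - [0,0,0]
    - [0,0,0]
  fingers: [-0.3,-0.3,-0.3,-0.3,-0.3,1,1,1]

```text
clock: 22.2
ee_pos: [0.5542, 0.2215, 0.1654]
ee_rot: [0.697, 0.119, 0.697, -0.121]
ft_force: [-0.6, 0.4, -0.8]
width: 0.14
```

Call:
send_rows:
  delta_pos:
    - [0,0,0]
    - [0,0,0]
  turn:
    - [0,0,0]
    - [0,0,0]
  fingers: [1,1]

```text
clock: 22.4
ee_pos: [0.5539, 0.2214, 0.1648]
ee_rot: [0.696, 0.12, 0.697, -0.121]
ft_force: [-0.2, 0.1, 0.5]
width: -0.003
```

```bash
python3 - <<'E'
from h import *
p,d,s=grab('wrist','w12')
plan([.5543,.222,.075],70.4,v=.042)
E
```

```text
pos [0.5537 0.2213 0.1644] phi 70.37 tilt [-0.002 -0.003 -1.   ] q6 [ 0.71  0.29 -0.27  0.   -1.01 -2.62] t 22.45 F [ 0.9 -0.8 -1.1] w 0.001
3 rows
[[0.0298, 0.0004, 0.0001], [0.0298, 0.0004, 0.0001], [0.0298, 0.0003, 0.0001]]
[[-0.01, -0.02, 0.06], [-0.01, -0.02, 0.06], [-0.01, -0.02, 0.06]]
```

View pics/w12.png

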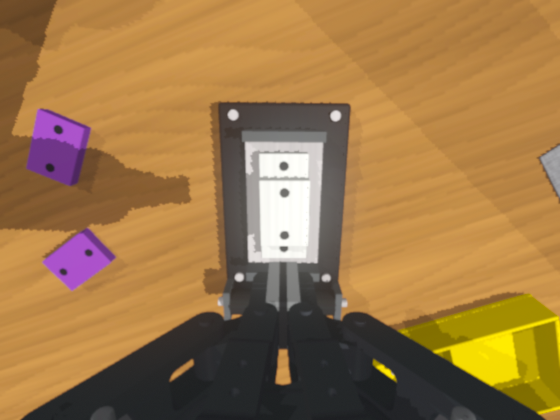

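```bash
python3 - <<'E'
from h import *
p,g,s=load('w12')
T=lambda a,z:tool(cast('wrist',[a],z,s),s).round(4)[0]
oL=[hole(g,284,166,6),hole(g,284,248,3)]; oS=[hole(g,284,193,6),hole(g,284,235,6)]
for o,z in((oL,.038),(oS,.05)):
    w=cast('wrist',o,z,s); print(np.round(o,1),[T(x,z) for x in o],w.mean(0).round(4),np.linalg.norm(w[0]-w[1]).round(4),np.degrees(np.arctan2(*(w[1]-w[0])[[1,0]])))
E
```

```text
[[283.4 165.7]
 [283.7 248.4]] [array([ 0.1268,  0.001 , -0.0357]), array([0.1268, 0.0012, 0.0368])] [0.5547 0.222  0.038 ] 0.0725 -19.465422499773727
[[284.1 192.4]
 [284.1 234.9]] [array([ 0.1148,  0.0015, -0.0167]), array([0.1148, 0.0015, 0.0192])] [0.5555 0.2221 0.05  ] 0.0359 -19.647372472329888
```

Call:
send_rows:
  delta_pos:
    - [0.03,0.001,0.001]
    - [0.03,0.001,0]
    - [0.02,0,0]
    - [0.008,0,0]
    - [0,0,0]
  turn:
    - [0,0,0.1]
    - [0,0,0.1]
    - [0,0,0]
    - [0,0,0]
    - [0,0,0]
  fingers: [1,1,1,1,1]

```text
clock: 22.95
ee_pos: [0.5536, 0.2213, 0.0694]
ee_rot: [0.695, 0.119, 0.698, -0.122]
ft_force: [-0.5, -0.3, 0.4]
width: 0.004
```

```bash
python3 - <<'E'
from h import *
plan([.5552,.222,.063],70.4,v=.042)
E
```

```text
pos [0.5536 0.2213 0.0694] phi 70.35 tilt [-0.005 -0.003 -1.   ] q6 [ 0.71  0.4  -0.37 -0.   -0.81 -2.62] t 22.95 F [-0.5 -0.3  0.4] w 0.004
1 rows
[[0.0064, 0.0012, 0.0013]]
[[-0.05, -0.23, 0.28]]
```

Call:
send_rows:
  delta_pos:
    - [0.003,0.001,0]
    - [0.002,0,0]
    - [0,0,0]
    - [0,0,0]
  turn:
    - [0,-0.2,0.2]
    - [0,0,0]
    - [0,0,0]
    - [0,0,0]
  fingers: [1,1,1,1]

```text
clock: 23.35
ee_pos: [0.5551, 0.2231, 0.066]
ee_rot: [0.697, 0.121, 0.696, -0.12]
ft_force: [-0.6, -0.1, 0.2]
width: -0.002
```

Call:
send_rows:
  delta_pos:
    - [0.001,0,0]
    - [0.001,0,0]
  turn:
    - [0,0,0]
    - [0,0,0]
  fingers: [1,1]

```text
clock: 23.55
ee_pos: [0.5557, 0.2236, 0.0652]
ee_rot: [0.698, 0.121, 0.696, -0.12]
ft_force: [-0.5, 0.3, -0.7]
width: -0.004
```

Call:
send_rows:
  delta_pos:
    - [0.002,-0.001,-0.0003]
    - [0.001,0,0]
    - [0.001,0,0]
  turn:
    - [0,0.1,-0.2]
    - [0,0,0]
    - [0,0,0]
  fingers: [1,1,1]

```text
clock: 23.85
ee_pos: [0.5552, 0.2228, 0.0613]
ee_rot: [0.697, 0.12, 0.696, -0.121]
ft_force: [0.4, 1.2, 0.7]
width: -0.001
```

Call:
send_rows:
  delta_pos:
    - [0.001,0,0]
    - [0.001,0,-0.0002]
  turn:
    - [0,0,0]
    - [0,0,0]
  fingers: [1,1]

```text
clock: 24.05
ee_pos: [0.5552, 0.2228, 0.0611]
ee_rot: [0.697, 0.12, 0.696, -0.12]
ft_force: [-4.0, -1.7, 12.4]
width: 0.002
```

Call:
send_rows:
  delta_pos:
    - [0.002,0,-0.0005]
    - [0.0025,0,-0.0006]
    - [0.003,0,-0.0007]
    - [0.003,0,-0.0007]
    - [0.003,0,-0.0007]
    - [0.003,0,-0.0007]
    - [0.003,0,-0.0007]
  turn:
    - [0,0,0]
    - [0,0,0]
    - [0,0,0]
    - [0,0,0]
    - [0,0,0]
    - [0,0,0]
    - [0,0,0]
  fingers: [1,1,1,1,1,1,1]

```text
clock: 24.75
ee_pos: [0.5551, 0.2229, 0.061]
ee_rot: [0.702, 0.118, 0.692, -0.117]
ft_force: [-7.7, -4.4, 25.3]
width: 0.001
```

Call:
send_rows:
  delta_pos:
    - [-0.005,0,0]
    - [-0.02,0,0]
    - [-0.035,0,0]
    - [-0.035,0,0]
    - [-0.03,0,0]
    - [0,0,0]
    - [0,0,0]
  turn:
    - [0,0.2,-0.1]
    - [0,0.2,0]
    - [0,0.2,0]
    - [0,0,0]
    - [0,0,0]
    - [0,0,0]
    - [0,0,0]
  fingers: [1,1,1,1,1,1,1]

```text
clock: 25.45
ee_pos: [0.5539, 0.2225, 0.1914]
ee_rot: [0.698, 0.117, 0.696, -0.118]
ft_force: [0.6, 0.2, -0.9]
width: 0.004
```

```bash
python3 - <<'E'
from h import *
p,d,s=grab('wrist','w13'); print(s['clock'],s['ee_pos'],s['ft_force'])
E
```

```text
25.45 [0.55393475 0.22254894 0.19135068] [ 0.60606027  0.17281489 -0.87722507]
```

View pics/w13.png

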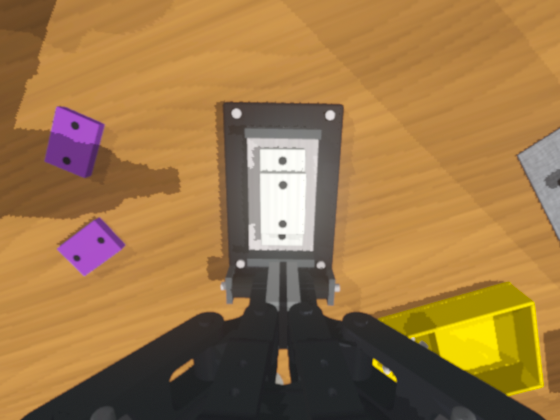

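```bash
python3 - <<'E'
from h import *
p,g,s=load('w13')
T=lambda a,z:tool(cast('wrist',[a],z,s),s).round(4)[0]
oL=[hole(g,282,160,6),hole(g,282,237,3)]; oS=[hole(g,282,184,6),hole(g,282,224,6)]
for o,z in((oL,.038),(oS,.05)):
    w=cast('wrist',o,z,s); print(np.round(o,1),[T(x,z) for x in o],w.mean(0).round(4),np.linalg.norm(w[0]-w[1]).round(4),np.degrees(np.arctan2(*(w[1]-w[0])[[1,0]])))
e=edges(g[125:290,254],125,165);print(e)
print('ends',T((254,e[-1]),.026),T((254,e[0]),.046),[T((c,215),.026) for c in edges(g[215,230:340],230,150)])
E
```

```text
[[282.1 160.3]
 [281.6 236.3]] [array([ 1.532e-01, -1.000e-04, -3.580e-02]), array([ 0.1535, -0.0006,  0.0365])] [0.5546 0.222  0.038 ] 0.0723 -19.564979792297695
[[282.6 184.6]
 [282.2 223.5]] [array([ 0.1413,  0.0003, -0.0167]), array([ 1.414e-01, -1.000e-04,  1.910e-02])] [0.5555 0.2222 0.05  ] 0.0358 -19.686221134303683
[np.float64(137.62), np.float64(150.0), np.float64(154.14), np.float64(157.17), np.float64(161.12), np.float64(166.75), np.float64(222.0), np.float64(249.16)]
ends [ 0.1655 -0.0285  0.0554] [ 0.1452 -0.0236 -0.056 ] [array([ 0.1654, -0.0322,  0.0191]), array([0.1654, 0.0312, 0.0192])]
```

```bash
python3 -c "
from h import *
print(env.hand_in())"
```

```text
the job is handed in; nothing more can be done
None
```

The spacer stack is built in the order asked, and I handed it in at about 25.5 s of the 67 s allowed. The hand-in gives no verdict.

- **Long plate:** I set it on the steel pad and let go. The wrist camera then showed it about 1.7 mm off, so before pressing I gripped it again, moved it and let go. I pressed it down at about 16–26 N for roughly 1 s.
- **Short plate:** I laid it on the middle of the long one, let go, and pressed it the same way, building up to about 25 N over roughly 0.8 s.
- **Flatness:** While I pressed, the tool height stayed at 0.049 m for the long plate and 0.061 m for the short one. Both match plates lying flat at 38 mm and 50 mm.

In the last wrist picture, taken just before hand-in:

| Check | Result |
|---|---|
| Long plate from the middle of the pad | within about 0.6 mm along, 0.2 mm across |
| Short plate from the middle of the long one | about 0.9 mm along, 0.4 mm across |
| Angle between the two plates | about 0.1° |
| Gripper | shut, well clear of the stack, touching nothing |

While pressing I saw a sideways force of up to about 10 N as well as the downward push. The pictures after each press showed no plate had shifted. The camera calibration is only good to about 2 mm, so the offsets in the table are relative readings from single pictures. None of the final checks failed or disagreed.

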